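Turn the tested sample's status flag over

ROBOT

A 6-joint arm with a two-finger parallel gripper is mounted at the origin on the work surface. World frame = base frame: x ahead of the robot, y to its left, z up, the work surface at z = 0. Lengths are in m, angles in degrees, forces in N, time in s.
With the tool pointing down it reaches from about 0.25 to 0.725 m from the base axis. Payload 9.7 kg.
Tool frame: the origin (TCP) lies midway between the tips of the shut fingers; the grasp point (between the pads) lies 19 mm behind it; z points along the fingers, y is the direction in which the jaws open and shut (so a half turn about z gives the same grasp; the last joint's range is limited). The gripper opens to 85 mm and grips with 20 to 120 N. Pads are 22 mm wide; open, the fingers measure 114 mm over their backs; the gripper's body (76 mm by 85 mm) begins 54 mm behind the grasp point. The pads swing forward as they close: fully open they stand 13 mm farther back than shut.
Start: joints at [70.818, 4.979, 10.078, 95.1, 0, 90], TCP at [0.181, 0.519, 0.204] pointing down, gripper open.
Joint ranges: [-179.16, 179.16], [-48.56, 103.87], [-65.8, 70.77], [-126.05, 130.52], [-82.76, 87.17], [-180, 180]. Speed limits (degrees/s): [127.2, 127.2, 147.25, 180, 180, 180].

INTERFACE

Orientations are given as [roll, pitch, yaw] about the fixed x, y, z axes, in that order (R = Rz(yaw) Ry(pitch) Rx(roll)).
In Python, from workcell import bot, camera, recognise gives the robot as it stands. The module is installed in compiled form; this text tells all that it offers.
- The arm moves only by the tool apply_moves, never from a script. Its argument "targets" is one flat list of numbers, 7 for each row, row after row: the shift along the world's x, y, z in units of 30 mm (1.0 is 30 mm), then the turn, a rotation vector about the world's x, y, z in units of 6 degrees (1.0 is 6 degrees), then the opening, from 0 (shut) to 1 (fully open). A call has 1 to 5 rows; each row is the pose to reach, as a shift and turn from the pose commanded when the call began; what a row does not reach only later rows make up. A row lasts 1/10 s, in which the tool goes at most 50 mm and 8.59 degrees, less where a joint would pass 70% of its speed; a pose out of reach is approached as far as the arm can. A call with a gripper value outside its range is refused whole. The fingers move at their own pace and stop on an object; "newtons" is the grip in N (left out, the last holds). Time passes only in rows, so rows that repeat a pose let the fingers close. It gives the time, the measured TCP pose, the force and the opening at its end, in the units of the state.
- bot.get_obs(): the state, without advancing time (a new reading comes with each control period).
- camera(name): name is "scene" or "top" or "wrist"; returns a dict with "img" (400x640x3 uint8, red, green, blue), "intrinsics" (3x3 intrinsics, pixels), "k1" (the pictures are not rectified: a ray, as slopes to the right and down, at radius r is drawn at 1 + k1 r^2 times it, then the intrinsics apply), "origin" and "rotation" of the camera in the world. Camera axes: x right, y up, looking along -z (the intrinsics and any distortion apply to the point x, -y, -z); pixel columns grow to the right and rows downward; lengths in m; the calibration is good to about 2 mm. A picture is of the moment at which its call begins. There is no depth.
- bot.job_done(): hands the job in, once; it reports no verdict.
Trained networks look in the newest picture that a camera, given by its name, has taken for a name from the list of things; names that differ only in an ending like _2 or _b are one class to them, and where a whole thing is asked for, a point or a joint stands for the part that bears it (a point fixed in the world has none). Each returns a list of dicts, best first, with "conf" (0 to 1); they miss things now and then, are a little off and sometimes report something else, mostly with a low value. They report only what shows in the picture. A call takes as long as a camera call. They do not tell look-alikes from the thing itself.
- recognise(query, camera): "box" ([left, top, right, bottom] in pixels, round what is visible of it).
The state is a dict: "time": time; "q": joint angles; "qd": joint speeds; "joint_efforts": joint torques, N m; "ee_pos": TCP position; "tcp_rot": TCP orientation; "wrist_force": force on the tool from outside, world axes, zero at the start; "torque": the same for the moment, N m; "opening": finger opening in m.
Only numpy, scipy, OpenCV 4.12 (cv2) and the standard library are available. Lean on these libraries where they do the work, as an engineer would, in place of code of your own. Each camera call takes 0.05 s, during which the arm holds its last target.

TASK

The sample in the cone-shaped flask has been tested: turn over the status flag that stands in front of that flask. Use the fingertips to push it gently up and right over its hinge until it lies flat on the other side, showing the face with two bars. Do not pinch or slam it, leave the other flag as it is, do not move or lift the vessels, and take the hand away.

Things in the scene. Friction and masses are not known exactly. Their poses are not given: they have to be found in the camera images.
- stand: fixed grey stand; origin on the bench under the middle of its axle, x away from the robot towards the vessels, y along the axle. Base plate x -45 to 190, y +-125, 12 mm thick. Posts 18 x 10 mm at x = 0, y = -118, 0, 118, 91 mm high, carry the axle (z = 85). Two like flags at y = 63.5 (left) and -63.5 (right); one vessel behind each, at x = 135: flask or bottle, either way round
- flag_left_pivot (a point): point on the hinge axis in the middle of the left flag, 85 mm above the bench; axes as the stand's
- flag_right_pivot (a point): point on the hinge axis in the middle of the right flag, 85 mm above the bench; axes as the stand's
- flag_left_edge (a point): middle of the free edge of the left flag, 75 mm from the hinge axis; moves with the flag
- flag_right_edge (a point): middle of the free edge of the right flag, 75 mm from the hinge axis; moves with the flag
- flag_left (a joint): left flag's hinge: 0 = level towards the robot (stand -x), spot face up; grows as its free edge swings up and over; 1.57 = upright; 3.14 (stop) = level on the far side (+x), two-bar face up. It starts near 0. Stiff hinge that stays where it is left: about 0.05 N m plus light damping, so 1 to 2 N at the free edge
- flag_right (a joint): right flag's hinge, values and stiffness as the left's. Each flag is a white plastic paddle 84 mm wide along the hinge, 4 mm thick, 50 g; its free edge, a round bead 8 mm thick, ends 75 mm from the hinge axis; grey hub of 12 mm diameter on the axle. One face has a dark round spot, the other two dark bars. Under the free edge it is clear for 70 mm
- flask_mid (a point): stoppered conical flask of amber glass, loose, 68 mm across the foot, narrowing to a 24 mm neck, 102 mm high with its rubber stopper; this point is on its axis 50 mm above its foot. The flag in front of it (same stand y) is the one to turn
- bottle_mid (a point): straight round amber glass bottle with a black cap, loose, 54 mm diameter, 102 mm high; this point is on its axis 50 mm above its foot. Its flag stays as it is
- beaker_mid (a point): white porcelain beaker, loose on the bench beyond the left end of the stand, 64 mm diameter, 75 mm high; this point is on its axis, half-way up
- sample_jar_mid (a point): lidded sample jar, loose on the bench beyond the right end of the stand, 56 mm diameter, 85 mm high; this point is on its axis, half-way up
Not all that is in view belongs to the job. Leave any blue look-alike of the part that bears flask_mid alone.

How it is judged (in metres and radians):
At the end, for the whole second after the job is handed in: the flag in front of the conical flask lies flat on the far side (hinge beyond 2.93 rad, within 12 degrees of its stop) and at rest; the other flag is still on the robot side (below 0.5 rad) (((y of flask_mid in the frame of stand above 0 m and (value of joint flag_left above 2.93 rad and value of joint flag_right below 0.5 rad and velocity of joint flag_left below 0.1 rad/s)) or (not (y of flask_mid in the frame of stand above 0 m) and (value of joint flag_right above 2.93 rad and value of joint flag_left below 0.5 rad and velocity of joint flag_right below 0.1 rad/s)))); the robot touches nothing.
It fails at once if the other flag is moved (its free edge by more than 20 mm) ((y of flask_mid in the frame of stand above 0 m and distance of flag_right_edge from where it was at the start of the episode above 0.02 m) or (not (y of flask_mid in the frame of stand above 0 m) and distance of flag_left_edge from where it was at the start of the episode above 0.02 m)).
It fails at once if a flag is slammed (faster than 8 rad/s) (velocity of joint any of flag_left, flag_right above 8 rad/s).
It fails at once if the fingers pinch or force a flag (more than 35 N) (contact force between the fingers and flag_left above 35 N or contact force between the fingers and flag_right above 35 N).
It fails at once if the flask, bottle, beaker or jar is lifted, pushed more than 25 mm or tipped more than 20 degrees ((distance of flask_mid from where it was at the start of the episode above 0.025 m or angle between flask_mid's own z axis and vertical above 0.35 rad) or (distance of bottle_mid from where it was at the start of the episode above 0.025 m or angle between bottle_mid's own z axis and vertical above 0.35 rad) or (distance of beaker_mid from where it was at the start of the episode above 0.025 m or angle between beaker_mid's own z axis and vertical above 0.35 rad) or (distance of sample_jar_mid from where it was at the start of the episode above 0.025 m or angle between sample_jar_mid's own z axis and vertical above 0.35 rad)).
It also fails if it takes over 42 s, if anything falls off the work surface, if the arm or the gripper's body presses on something with over 40 N, if the wrist force passes 120 N, or if a joint passes its speed limit or range.

## Working session

There is one attempt and no reset: what is moved stays moved. The work goes in short steps, Python scripts to look and compute and a tool call to move; the robot and the scene stay as the last step left them, time stands still between calls to the robot, and variables do not carry over. Pictures are saved under pics/ and viewed, and the job is handed in when it is done.

Besides the shell and the picture viewer there is one more tool, called after "Request:" as name(argument=value, ...), one argument or row to a line, values as JSON. apply_moves: Moves the arm, as the interface text tells. Its arguments: {"type":"object","properties":{"targets":{"type":"array"},"newtons":{"type":"number"}},"required":["targets"]}

```bash
mkdir -p pics; cat > h.py <<'E'
from workcell import bot,camera,recognise
import numpy as np,cv2
def ray(c,px):
    K=np.array(c["intrinsics"]);k=c["k1"]
    d=np.array([(px[0]-K[0,2])/K[0,0],(px[1]-K[1,2])/K[1,1]]);u=d.copy()
    for _ in range(30): u=d/(1+k*(u@u))
    v=np.array(c["rotation"])@np.array([u[0],-u[1],-1.]);return np.array(c["origin"]),v/np.linalg.norm(v)
def atz(c,px,z):
    o,v=ray(c,px);return o+v*(z-o[2])/v[2]
def proj(c,P):
    p=np.array(c["rotation"]).T@(np.array(P)-np.array(c["origin"]));u=np.array([p[0],-p[1]])/-p[2]
    u=u*(1+c["k1"]*(u@u));K=np.array(c["intrinsics"]);return np.array([K[0,0]*u[0]+K[0,2],K[1,1]*u[1]+K[1,2]])
def save(c,n): cv2.imwrite("pics/"+n,c["img"][:,:,::-1])
E
python3 - <<'E'
from h import *
np.set_printoptions(precision=3,suppress=True)
for n in ["scene","top","wrist"]:
    c=camera(n);save(c,n+"0.png");print(n,c["origin"],c["intrinsics"][0],c["k1"])
    for q in ["stand","flask_mid","bottle_mid","flag_left","beaker_mid","sample_jar_mid"]:
        print(q,[(np.round(r["box"]),round(r["conf"],2)) for r in recognise(q,n)[:4]])
print(bot.get_obs())
E
```

```text
scene [1.384 0.174 0.601] [389.362   0.    316.572] 0.012852466795192617
stand [(array([201., 150., 319., 246.]), 0.73)]
flask_mid [(array([273., 186., 306., 237.]), 0.93), (array([334., 213., 367., 261.]), 0.91), (array([340., 152., 364., 194.]), 0.83), (array([222., 146., 264., 172.]), 0.67)]
bottle_mid [(array([218., 186., 244., 234.]), 0.55)]
flag_left [(array([270., 146., 312., 171.]), 0.89), (array([349., 185., 378., 225.]), 0.73)]
beaker_mid [(array([351., 185., 379., 224.]), 0.83)]
sample_jar_mid [(array([159., 176., 186., 216.]), 0.57), (array([219., 148., 265., 169.]), 0.43)]
top [0.615 0.051 1.308] [502.094   0.    321.473] -0.027317374844277917
stand [(array([323., 149., 431., 264.]), 0.7)]
flask_mid [(array([276., 150., 301., 174.]), 0.91), (array([283., 235., 307., 265.]), 0.78), (array([336., 168., 358., 189.]), 0.76), (array([321., 151., 431., 264.]), 0.33)]
bottle_mid [(array([384., 159., 406., 180.]), 0.57)]
flag_left [(array([333., 228., 372., 260.]), 0.65)]
beaker_mid [(array([272., 192., 292., 210.]), 0.57)]
sample_jar_mid [(array([446., 178., 477., 202.]), 0.95), (array([339., 168., 359., 190.]), 0.49)]
wrist [0.114 0.543 0.374] [335.123   0.    321.333] -0.01891341397938577
stand []
flask_mid []
bottle_mid []
flag_left []
beaker_mid []
sample_jar_mid []
{'time': 1.05, 'q': array([70.817,  4.978, 10.078, 95.1  , -0.001, 90.001]), 'qd': array([-0.005, -0.091,  0.091, -0.112,  0.009,  0.044]), 'joint_efforts': array([ -0.002, -52.012,  46.487,   0.001,  -0.   ,  -0.   ]), 'ee_pos': array([0.181, 0.519, 0.204]), 'tcp_rot': array([180.   ,   0.001, 160.816]), 'wrist_force': array([ 0.16 ,  0.634, -0.442]), 'torque': array([ 0.027, -0.029,  0.05 ]), 'opening': 0.08542095958127949}
```

View pics/scene0.png

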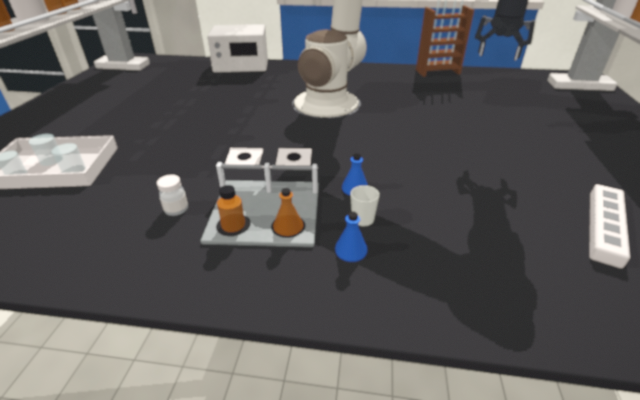

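View pics/top0.png

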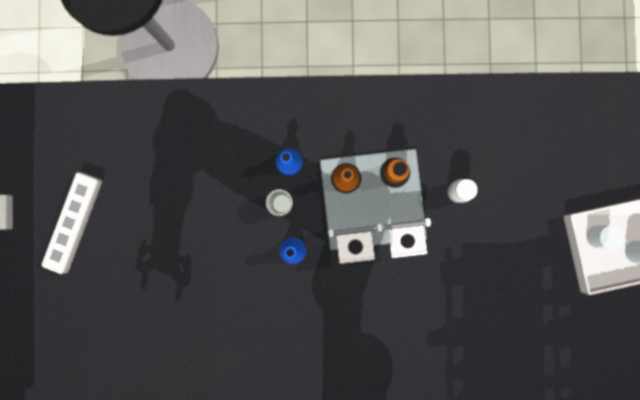

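```bash
python3 - <<'E'
import cv2
a=cv2.imread("pics/top0.png")[130:290,250:490];cv2.imwrite("pics/topc.png",cv2.resize(a,None,fx=3.3,fy=3.3,interpolation=cv2.INTER_CUBIC))
a=cv2.imread("pics/scene0.png")[130:280,150:400];cv2.imwrite("pics/scenec.png",cv2.resize(a,None,fx=3.2,fy=3.2,interpolation=cv2.INTER_CUBIC))
E
```

```text
(no output)
```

View pics/topc.png

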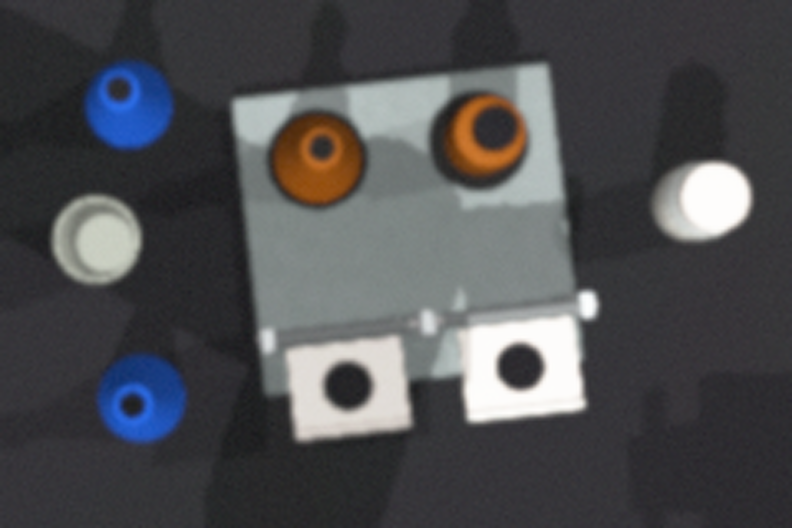

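View pics/scenec.png

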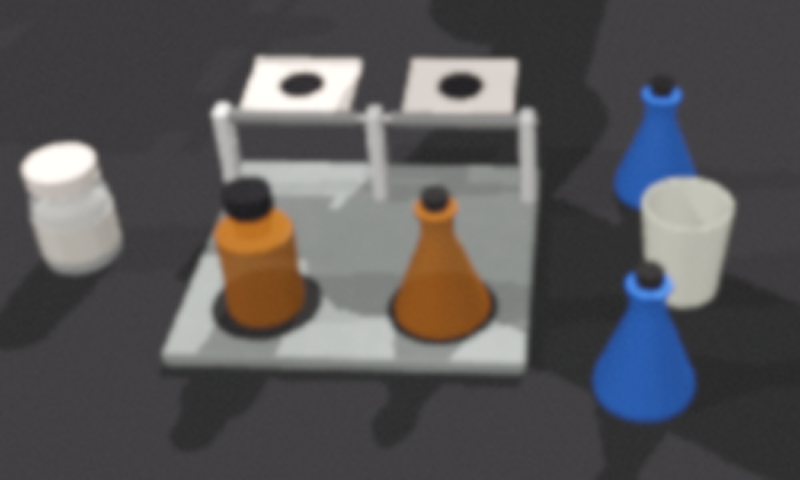

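```bash
python3 - <<'E'
from h import *
from scipy.optimize import least_squares
np.set_printoptions(precision=3,suppress=True)
c=camera("top");s=camera("scene")
px=lambda x,y:np.array([250+x/3.3,130+y/3.3]); ps=lambda x,y:np.array([150+x/3.2,130+y/3.2])
T=[((0,118,.091),px(267,340)),((0,0,.091),px(429,321)),((0,-118,.091),px(588,304)),((190,125,.012),px(232,98)),((190,-125,.012),px(548,63)),((-45,125,.012),px(265,395)),
((-75,105.5,.085),px(296,441)),((-75,21.5,.085),px(411,428)),((-75,-21.5,.085),px(467,421)),((-75,-105.5,.085),px(586,408))]
S=[((0,118,.091),ps(527,113)),((0,0,.091),ps(375,110)),((0,-118,.091),ps(224,106)),((190,125,.012),ps(526,365)),((190,-125,.012),ps(164,355))]
def w(p,P):
    a=p[2];x,y=P[0]/1e3,P[1]/1e3
    return np.array([p[0]+x*np.cos(a)-y*np.sin(a),p[1]+x*np.sin(a)+y*np.cos(a),P[2]])
def f(p): return np.concatenate([proj(c,w(p,P))-q for P,q in T]+[proj(s,w(p,P))-q for P,q in S])
r=least_squares(f,[.55,0,0],loss='soft_l1')
print(r.x,np.degrees(r.x[2]));print(f(r.x).reshape(-1,2))
for n,P in dict(pivL=(0,63.5,.085),edgeL=(-75,63.5,.085),edgeR=(-75,-63.5,.085),flask=(135,63.5,.062)).items(): print(n,w(r.x,P))
for n,z,p in [("blue near foot",0.,px(143,400)),("beaker",.075,px(97,240)),("blue far",0,px(130,105)),("flask stopper",.112,px(321,148))]: print(n,atz(c,p,z))
E
```

```text
Traceback (most recent call last):
  File "h.py", line 11, in proj
    p=np.array(c["rotation"]).T@(np.array(P)-np.array(c["origin"]));u=np.array([p[0],-p[1]])/-p[2]
                                                                                ~^^^
IndexError: invalid index to scalar variable.
```

```bash
python3 - <<'E'
from h import *
for n in ["top","scene"]:
    print(camera(n)["rotation"])
E
```

```text
[  1.58453537   0.92639216 -90.78204236]
[53.54086728  0.50225279 98.39378808]
```

Rotation is roll/pitch/yaw in degrees.

```bash
cat >> h.py <<'E'
from scipy.spatial.transform import Rotation as Ro
_cam=camera
def camera(n):
    c=dict(_cam(n)); c["rotation"]=Ro.from_euler("xyz",c["rotation"],degrees=True).as_matrix(); return c
E
cat > fit.py <<'E'
from h import *
from scipy.optimize import least_squares
np.set_printoptions(precision=3,suppress=True)
c=camera("top");s=camera("scene")
px=lambda x,y:np.array([250+x/3.3,130+y/3.3]); ps=lambda x,y:np.array([150+x/3.2,130+y/3.2])
T=[((0,118,.091),px(267,340)),((0,0,.091),px(429,321)),((0,-118,.091),px(588,304)),((190,125,.012),px(232,98)),((190,-125,.012),px(548,63)),((-45,125,.012),px(265,395)),
((-75,105.5,.085),px(296,441)),((-75,21.5,.085),px(411,428)),((-75,-21.5,.085),px(467,421)),((-75,-105.5,.085),px(586,408))]
S=[((0,118,.091),ps(527,113)),((0,0,.091),ps(375,110)),((0,-118,.091),ps(224,106)),((190,125,.012),ps(526,365)),((190,-125,.012),ps(164,355))]
def w(p,P):
    a=p[2];x,y=P[0]/1e3,P[1]/1e3
    return np.array([p[0]+x*np.cos(a)-y*np.sin(a),p[1]+x*np.sin(a)+y*np.cos(a),P[2]])
def f(p): return np.concatenate([proj(c,w(p,P))-q for P,q in T]+[proj(s,w(p,P))-q for P,q in S])
r=least_squares(f,[.55,0,0],loss='soft_l1')
print(r.x,np.degrees(r.x[2]));print(f(r.x).reshape(-1,2))
for n,P in dict(pivL=(0,63.5,.085),edgeL=(-75,63.5,.085),edgeR=(-75,-63.5,.085),flask=(135,63.5,.062)).items(): print(n,w(r.x,P))
for n,z,p in [("blue near foot",0.,px(143,400)),("beaker",.075,px(97,240)),("blue far",0,px(130,105)),("flask stopper",.112,px(321,148))]: print(n,atz(c,p,z))
E
python3 fit.py
```

```text
[ 0.598 -0.07   0.1  ] 5.754170892920265
[[ 0.139  0.141]
 [-0.492  0.351]
 [-0.18  -0.063]
 [-0.418  0.126]
 [-0.18  -0.373]
 [-0.047  0.439]
 [-0.016 -0.411]
 [-0.483 -0.387]
 [ 0.157 -0.277]
 [-1.497 -0.278]
 [ 0.025 -0.315]
 [-0.42  -0.21 ]
 [-0.737  0.203]
 [-0.386 -1.421]
 [-0.847 -1.159]]
pivL [ 0.592 -0.007  0.085]
edgeL [ 0.517 -0.014  0.085]
edgeR [ 0.53  -0.141  0.085]
flask [0.726 0.007 0.062]
blue near foot [0.539 0.146 0.   ]
beaker [0.663 0.173 0.075]
blue far [0.772 0.154 0.   ]
flask stopper [0.725 0.007 0.112]
```

Request:
apply_moves(
  targets=[1.5, -1, 0, 0, 0, 0.9, 0, 2.2, -2.5, 0, 0, 0, 1.8, 0, 2.8, -4, 0, 0, 0, 2.7, 0, 3.4, -5.5, 0, 0, 0, 3.5, 0, 4, -7, 0, 0, 0, 4.2, 0],
)

```text
time: 1.85
ee_pos: [0.301, 0.3076, 0.2044]
tcp_rot: [180.0, 0.0, -173.8]
wrist_force: [0.8, 0.1, -0.1]
opening: 0.0119
```

```bash
python3 - <<'E'
from h import *
np.set_printoptions(precision=3,suppress=True)
o=bot.get_obs();print(o["time"],o["q"],o["ee_pos"],o["tcp_rot"],o["opening"])
E
```

```text
1.85 [ 45.627 -11.289  -5.457  95.807  -0.005  39.394] [0.301 0.308 0.204] [ 179.988    0.022 -173.767] 0.011850246480938872
```

Request:
apply_moves(
  targets=[0.9, -1.5, 0, 0.1, -1, 0, 0, 1.6, -3, 0, 0.2, -2, 0, 0, 2.3, -4.5, 0, 0.3, -3, 0, 0, 2.9, -6, 0, 0.4, -4, 0, 0, 3.4, -7.5, 0, 0.5, -5, 0, 0],
)

```text
time: 2.35
ee_pos: [0.4033, 0.0831, 0.2052]
tcp_rot: [-179.7, 30.5, -173.8]
wrist_force: [1.0, -0.6, 0.6]
opening: 0.0004
```

Request:
apply_moves(
  targets=[0.1, -1, 0, 0.1, -1, 0, 0, 0.2, -2, 0, 0.2, -2, 0, 0, 0.3, -3, 0, 0.3, -3, 0, 0, 0.3, -3.5, 0, 0.4, -4, 0, 0, 0.3, -3.5, 0, 0.5, -5, 0, 0],
)

```text
time: 2.85
ee_pos: [0.5347, -0.0665, 0.2248]
tcp_rot: [177.7, 52.6, -173.6]
wrist_force: [0.8, 0.9, 0.0]
opening: 0.0001
```

```bash
python3 - <<'E'
from h import *
np.set_printoptions(precision=3,suppress=True)
o=bot.get_obs();print(o["time"],o["q"],o["ee_pos"],o["tcp_rot"],o["opening"])
print(Ro.from_euler("xyz",o["tcp_rot"],degrees=True).as_matrix())
p=[0.598,-0.070];a=.1004
d=o["ee_pos"][:2]-p;print(d@[np.cos(a),np.sin(a)],d@[-np.sin(a),np.cos(a)])
c=camera("wrist");save(c,"w1.png");c=camera("scene");save(c,"s1.png")
E
```

```text
2.85 [-20.204 -48.545 -44.689  45.075  23.068 -17.153] [ 0.535 -0.067  0.225] [ 177.651   52.643 -173.641] 7.491113192595667e-05
[[-0.603 -0.143  0.785]
 [-0.067  0.989  0.129]
 [-0.795  0.025 -0.606]]
-0.062680346241612 0.00979607998315652
```

View pics/w1.png

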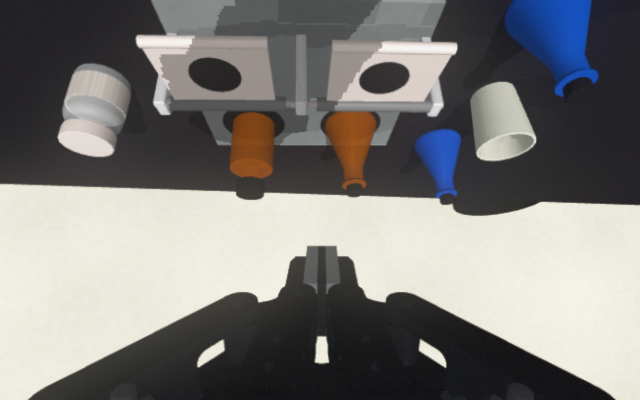

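View pics/s1.png

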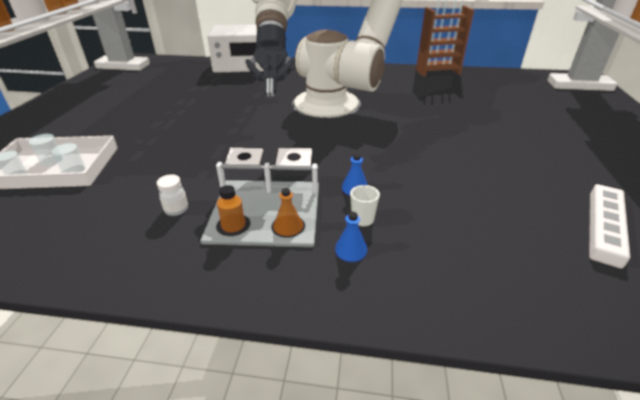

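```bash
cat >> h.py <<'E'
A=.1004;U=np.array([np.cos(A),np.sin(A),0]);V=np.array([-np.sin(A),np.cos(A),0]);S0=np.array([.598,-.070,0])
def Rt(tau):
    t=np.radians(tau);z=np.sin(t)*U-np.array([0,0,np.cos(t)]);return np.column_stack([np.cross(V,z),V,z])
def goal(sx,sy,z,tau):
    o=bot.get_obs();R=Ro.from_euler("xyz",o["tcp_rot"],degrees=True).as_matrix()
    P=S0+sx*U+sy*V+[0,0,z]
    rv=Ro.from_matrix(Rt(tau)@R.T).as_rotvec(degrees=True)
    print("goal",sx,sy,z,tau,"->",np.round((P-o["ee_pos"])/.03,2),np.round(rv/6,2))
def st():
    o=bot.get_obs();d=o["ee_pos"]-S0
    R=Ro.from_euler("xyz",o["tcp_rot"],degrees=True).as_matrix()
    print("t",o["time"],"q",np.round(o["q"],2),"stand",np.round([d@U,d@V,d[2]],4),"tilt",round(np.degrees(np.arctan2(R[:,2]@U,-R[2,2])),1),"err y",np.round(R[:,1]@V,3),"F",np.round(o["wrist_force"],1),"p",o["ee_pos"],o["tcp_rot"])
E
python3 - <<'E'
from h import *
st();goal(-.14,.0635,.2,30)
E
```

```text
t 2.95 q [-20.24 -48.48 -44.94  45.1   22.95 -17.05] stand [-0.0638  0.0093  0.2202] tilt 52.3 err y 0.999 F [-0.9  0.7 -0.5] p [ 0.533635   -0.06715373  0.22024727] [ 177.38689086   52.29909295 -174.03553545]
goal -0.14 0.0635 0.2 30 -> [-2.71  1.54 -0.67] [-0.71  3.66 -0.32]
```

Request:
apply_moves(
  targets=[-0.5, 0.3, 0, -0.1, 1, 0, 0, -1, 0.7, 0, -0.3, 2, -0.1, 0, -1.6, 1, -0.2, -0.5, 3, -0.2, 0, -2.2, 1.3, -0.4, -0.7, 3.7, -0.3, 0, -2.7, 1.5, -0.6, -0.7, 3.7, -0.3, 0],
)

```text
time: 3.45
ee_pos: [0.4532, -0.0176, 0.2069]
tcp_rot: [179.9, 29.7, -173.8]
wrist_force: [-1.1, 0.4, -0.5]
opening: -0.0
```

```bash
python3 - <<'E'
from h import *
st();goal(-.14,.0635,.2,30)
E
```

```text
t 3.45 q [ -6.62 -40.57 -30.66  70.87   6.39 -11.22] stand [-0.1389  0.0666  0.2069] tilt 29.7 err y 1.0 F [-1.1  0.4 -0.5] p [ 0.45315724 -0.01763868  0.20685614] [ 179.93447871   29.67934558 -173.75793806]
goal -0.14 0.0635 0.2 30 -> [-0.03 -0.11 -0.23] [-0.   -0.05 -0.09]
```

```bash
cat > kin.py <<'E'
from h import *
from scipy.optimize import least_squares
D=[([70.817,4.978,10.078,95.1,-.001],[.181,.519,.204]),([45.627,-11.289,-5.457,95.807,-.005],[.301,.308,.204]),
([-20.204,-48.545,-44.689,45.075,23.068],[.535,-.067,.225]),([-20.24,-48.48,-44.94,45.1,22.95],[.5336,-.0672,.2202]),([-6.62,-40.57,-30.66,70.87,6.39],[.45316,-.01764,.20686])]
def fk(p,q):
    a,h,L1,a1,L2,a2,L3,L4=p;q1,q2,q3,q4,q5=np.radians(q[:5])
    f=q2-q3+a2;ps=q2-q3+q4
    r=a+L1*np.sin(q2+a1)+L2*np.cos(f);z=h+L1*np.cos(q2+a1)-L2*np.sin(f)
    r+=L4*np.cos(ps);z-=L4*np.sin(ps)
    r+=L3*np.cos(q5)*np.cos(ps);z-=L3*np.cos(q5)*np.sin(ps);l=L3*np.sin(q5)
    return np.array([r*np.cos(q1)-l*np.sin(q1),r*np.sin(q1)+l*np.cos(q1),z])
def fit():
    F=lambda p:np.concatenate([(fk(p,q)-x)*1000 for q,x in D]+[(p-p0)*3])
    p0=np.array([0,.35,.42,0,.45,0,.2,.1])
    return least_squares(F,p0)
if __name__=="__main__":
    r=fit();np.set_printoptions(precision=3,suppress=True);print(r.x,r.fun)
    # plan feasibility
    for sx,z,tau in [(-.11,.07,40),(-.11,.05,45),(-.09,.06,45),(-.07,.07,45),(-.07,.07,50),(-.03,.14,45),(.06,.1,40),(.06,.1,20)]:
        P=S0+sx*U+.0635*V+[0,0,z];zd=Rt(tau)[:,2]
        def G(q):
            ps=np.radians(q[1]-q[2]+q[3]);q1,q5=np.radians([q[0],q[4]])
            d=np.array([np.cos(q5)*np.cos(ps),np.sin(q5),-np.cos(q5)*np.sin(ps)])
            dw=np.array([d[0]*np.cos(q1)-d[1]*np.sin(q1),d[0]*np.sin(q1)+d[1]*np.cos(q1),d[2]])
            return np.concatenate([(fk(r.x,q)-P)*1000,(dw-zd)*300])
        s=least_squares(G,[-2,-30,-20,60,5],bounds=([-179,-48.5,-65.8,-126,-82],[179,103,70.7,130,87]));print(sx,z,tau,s.x,s.cost)
E
python3 kin.py
```

```text
[ 0.     0.157  0.418  0.001  0.52  -0.076  0.311  0.143] [-0.381  0.148 -0.057  0.157 -0.217  0.083 -0.216  0.219 -0.122  0.198
 -0.198  0.109  0.048 -0.066 -0.011  0.001 -0.579 -0.006  0.003  0.209
 -0.227  0.334  0.13 ]
-0.11 0.07 40 [ -7.829 -48.5   -53.856  46.583   8.824] 30.230444196645365
-0.11 0.05 45 [ -9.606 -48.5   -57.684  40.471  11.476] 328.3972214291872
-0.09 0.06 45 [ -8.04  -48.5   -57.514  38.654  10.015] 87.27822925440577
-0.07 0.07 45 [ -6.771 -48.5   -57.39   36.854   8.828] 0.07889878984248797
-0.07 0.07 50 [ -8.18  -48.5   -59.348  32.27   11.125] 154.60759318623352
-0.03 0.14 45 [ -5.318 -41.392 -46.653  40.277   7.804] 2.8557689215373933e-26
0.06 0.1 40 [ -2.643 -20.996 -36.269  35.031   5.385] 6.77181042570857e-27
0.06 0.1 20 [ -1.206  -2.944 -12.481  60.599   2.375] 1.3095192137990876e-25
```

```bash
cat > plan.py <<'E'
from kin import *
def tau(th): return 35 if th<=90 else 35-25*(th-90)/90
def tcp(th,pre=0.0):  # stand x,z ; th deg ; pre = extra push
    t=np.radians(tau(th));a=np.radians(th);n=np.array([np.cos(t),np.sin(t)]);d=np.array([-np.cos(a),np.sin(a)]);push=np.array([np.sin(a),np.cos(a)])
    H=np.array([0,.085])
    if th<=55: p=H+.071*d-.015*n+.010*np.array([np.sin(t),-np.cos(t)])
    else:
        k=np.clip(np.sin(a+t)/.3,-1,1); p=H+.061*d-.002*push-.011*n*k
    return p+pre*push
def ik(P,tt,r):
    zd=Rt(tt)[:,2]
    def G(q):
        ps=np.radians(q[1]-q[2]+q[3]);q1,q5=np.radians([q[0],q[4]])
        d=np.array([np.cos(q5)*np.cos(ps),np.sin(q5),-np.cos(q5)*np.sin(ps)])
        dw=np.array([d[0]*np.cos(q1)-d[1]*np.sin(q1),d[0]*np.sin(q1)+d[1]*np.cos(q1),d[2]])
        return np.concatenate([(fk(r.x,q)-P)*1000,(dw-zd)*300])
    s=least_squares(G,[-2,-30,-20,60,5],bounds=([-179,-48.5,-65.8,-126,-82],[179,103,70.7,130,87]));return s
if __name__=="__main__":
    np.set_printoptions(precision=3,suppress=True)
    r=fit()
    for nm,x,z,t in [("pre",-.13,.055,35),("pre",-.115,.055,35)]+[(th,*tcp(th),tau(th)) for th in range(0,181,15)]:
        P=S0+x*U+.0635*V+[0,0,z];s=ik(P,t,r);print(nm,np.array([x,z,t]),s.x,round(s.cost,3))
    goal(-.12,.0635,.055,35)
E
python3 plan.py
```

```text
pre [-0.13   0.055 35.   ] [ -7.567 -48.5   -53.438  50.862   7.6  ] 0.108
pre [-0.115  0.055 35.   ] [ -6.902 -45.661 -52.315  49.005   7.218] 0.0
0 [-0.078  0.068 35.   ] [ -5.512 -38.702 -47.679  46.545   6.433] 0.0
15 [-0.075  0.087 35.   ] [ -5.433 -38.485 -45.542  48.457   6.388] 0.0
30 [-0.068  0.104 35.   ] [ -5.206 -37.359 -43.087  49.766   6.26 ] 0.0
45 [-0.057  0.118 35.   ] [ -4.863 -35.504 -40.5    50.467   6.065] 0.0
60 [-0.041  0.131 35.   ] [ -4.425 -32.991 -37.794  50.622   5.817] 0.0
75 [-0.027  0.137 35.   ] [ -4.047 -30.693 -35.75   50.337   5.602] 0.0
90 [-0.011  0.14  35.   ] [ -3.667 -28.246 -33.988  49.622   5.387] 0.0
105 [ 0.004  0.139 30.833] [ -2.93  -21.787 -27.856  53.388   4.437] 0.0
120 [ 0.019  0.134 26.667] [ -2.3   -15.544 -22.016  57.088   3.604] 0.0
135 [ 0.032  0.125 22.5  ] [ -1.772  -9.582 -16.529  60.727   2.872] 0.0
150 [ 0.045  0.115 18.333] [ -1.292  -3.505 -10.892  64.409   2.211] 0.0
165 [ 0.058  0.103 14.167] [-0.865  2.623 -5.14  68.161  1.616] 0.0
180 [ 0.067  0.088 10.   ] [-0.521  8.362  0.207 71.904  1.087] 0.0
goal -0.12 0.0635 0.055 35 -> [ 0.64 -0.04 -5.06] [ 0.08 -0.88 -0.09]
```

Request:
apply_moves(
  targets=[0.3, 0, -1, 0, -0.3, 0, 0, 0.6, 0, -2.2, 0.1, -0.6, 0, 0, 0.6, 0, -3.4, 0.1, -0.9, 0, 0, 0.6, 0, -4.5, 0.1, -0.9, -0.1, 0, 0.6, 0, -5.1, 0.1, -0.9, -0.1, 0],
)

```text
time: 3.95
ee_pos: [0.4695, -0.0182, 0.0493]
tcp_rot: [179.8, 35.1, -174.5]
wrist_force: [0.5, 0.3, 0.3]
opening: -0.0001
```

```bash
python3 - <<'E'
from h import *
st();goal(-.12,.0635,.055,35);goal(-.095,.0635,.058,35);goal(-.079,.0635,.068,35)
c=camera("wrist");save(c,"w2.png");c=camera("scene");save(c,"s2.png")
E
```

```text
t 3.95 q [ -7.15 -47.05 -53.51  49.17   7.43 -10.39] stand [-0.1226  0.0644  0.0493] tilt 35.1 err y 1.0 F [0.5 0.3 0.3] p [ 0.46951932 -0.01821198  0.04934993] [ 179.77580151   35.07069725 -174.52661569]
goal -0.12 0.0635 0.055 35 -> [ 0.09 -0.02  0.19] [-0.03  0.01  0.03]
goal -0.095 0.0635 0.058 35 -> [0.92 0.06 0.29] [-0.03  0.01  0.03]
goal -0.079 0.0635 0.068 35 -> [1.45 0.12 0.62] [-0.03  0.01  0.03]
```

View pics/w2.png

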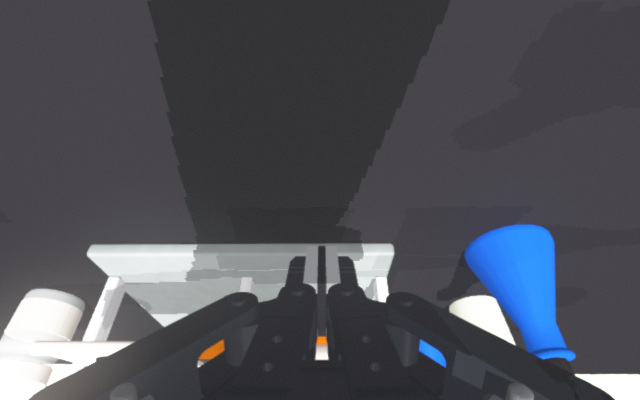

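View pics/s2.png

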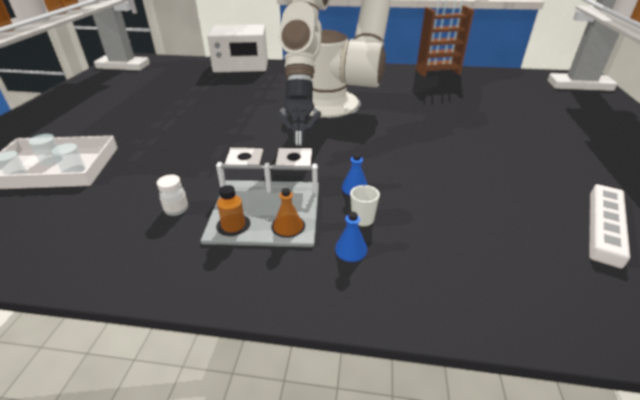

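Request:
apply_moves(
  targets=[0.5, 0, 0.2, 0, 0, 0, 0, 1, 0.1, 0.2, 0, 0, 0, 0, 1.4, 0.1, 0.3, 0, 0, 0, 0, 1.5, 0.1, 0.6, 0, 0, 0, 0, 1.6, 0.1, 0.9, 0, 0, 0, 0],
)

```text
time: 4.55
ee_pos: [0.5194, -0.0157, 0.0813]
tcp_rot: [179.8, 35.3, -174.5]
wrist_force: [-0.1, -0.0, 0.2]
opening: 0.0003
```

```bash
cat > nxt.py <<'E'
from plan import *
import sys
st()
for th in map(float,sys.argv[2:]):
    x,z=tcp(th,float(sys.argv[1]));goal(round(x,4),.0635,round(z,4),tau(th))
E
python3 nxt.py 0.001 12 19 26 33 40; python3 - <<'E'
from h import *
c=camera("scene");cv2.imwrite("pics/s3.png",cv2.resize(c["img"][120:280,150:400,::-1],None,fx=3.2,fy=3.2))
c=camera("wrist");save(c,"w3.png")
E
```

```text
t 4.55 q [ -5.7  -38.08 -46.05  47.29   6.63  -9.18] stand [-0.0727  0.0619  0.0813] tilt 35.3 err y 1.0 F [-0.1 -0.   0.2] p [ 0.51944093 -0.01566467  0.08128099] [ 179.80522844   35.28276901 -174.50469094]
goal -0.0758 0.0635 0.0839 35 -> [-0.11  0.04  0.09] [-0.03  0.04  0.02]
goal -0.0734 0.0635 0.0923 35 -> [-0.03  0.05  0.37] [-0.03  0.04  0.02]
goal -0.0699 0.0635 0.1002 35 -> [0.09 0.06 0.63] [-0.03  0.04  0.02]
goal -0.0656 0.0635 0.1077 35 -> [0.23 0.08 0.88] [-0.03  0.04  0.02]
goal -0.0603 0.0635 0.1146 35 -> [0.41 0.09 1.11] [-0.03  0.04  0.02]
```

View pics/s3.png

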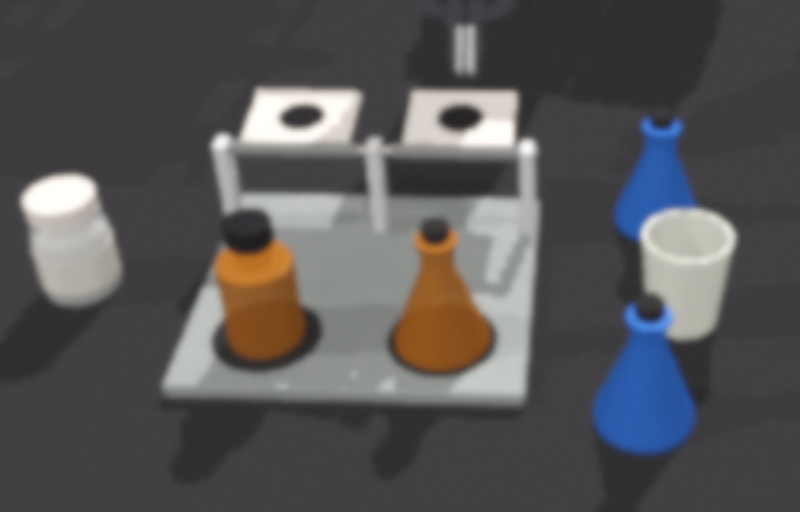

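View pics/w3.png

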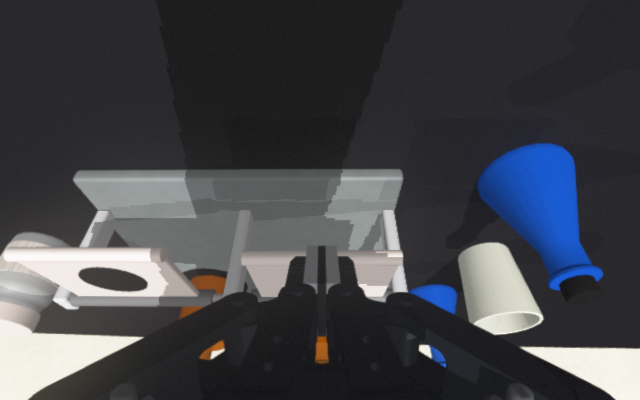

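```bash
cat > chk.py <<'E'
from h import *
import sys
np.set_printoptions(precision=1,suppress=True)
def flagpts(th,y0=63.5,R=.075):
    a=np.radians(th);return [S0+(-R*np.cos(a))*U+(y0+s)/1e3*V+[0,0,.085+R*np.sin(a)] for s in(42,-42)]
n=sys.argv[1]
o=bot.get_obs()
for cn in ["scene","top","wrist"]:
    c=camera(cn);im=c["img"][:,:,::-1].copy()
    t=proj(c,o["ee_pos"]);print(cn,"tcp",t)
    for th in map(float,sys.argv[2:]): print(th,[proj(c,p) for p in flagpts(th)])
    x,y=(proj(c,S0+.0635*V+[0,0,.1])).astype(int) if cn!="wrist" else (320,200)
    h=70 if cn!="wrist" else 200
    x0=max(0,x-int(h*1.3));y0=max(0,y-h);cr=im[y0:y+h,x0:x+int(h*1.3)]
    f=780/cr.shape[1] if cn!="wrist" else 1.4
    f=min(f,590/cr.shape[0])
    cv2.imwrite(f"pics/{n}_{cn}.png",cv2.resize(cr,None,fx=f,fy=f,interpolation=cv2.INTER_CUBIC));print("crop",x0,y0,"scale",round(f,2))
st()
E
python3 chk.py k1 0 12
```

```text
scene tcp [294.6 152.6]
0.0 [array([311.4, 151.4]), array([279.4, 150.9])]
12.0 [array([311.3, 146.5]), array([278.9, 146. ])]
crop 201 91 scale 4.21
top tcp [357.5 260. ]
0.0 [array([339.7, 263.3]), array([374.1, 259.4])]
12.0 [array([339.7, 263.2]), array([374.6, 259.2])]
crop 262 160 scale 4.21
wrist tcp [319.9 246.3]
0.0 [array([402.7, 246.9]), array([244.3, 247.7])]
12.0 [array([406.8, 275.1]), array([240.6, 276. ])]
crop 60 0 scale 1.4
t 4.8 q [ -5.8 -38.1 -46.3  47.2   6.6  -9.2] stand [-0.1  0.1  0.1] tilt 35.3 err y 1.0 F [ 0.1 -0.2 -0.7] p [ 0.5 -0.   0.1] [ 179.8   35.3 -174.5]
```

View pics/k1_scene.png

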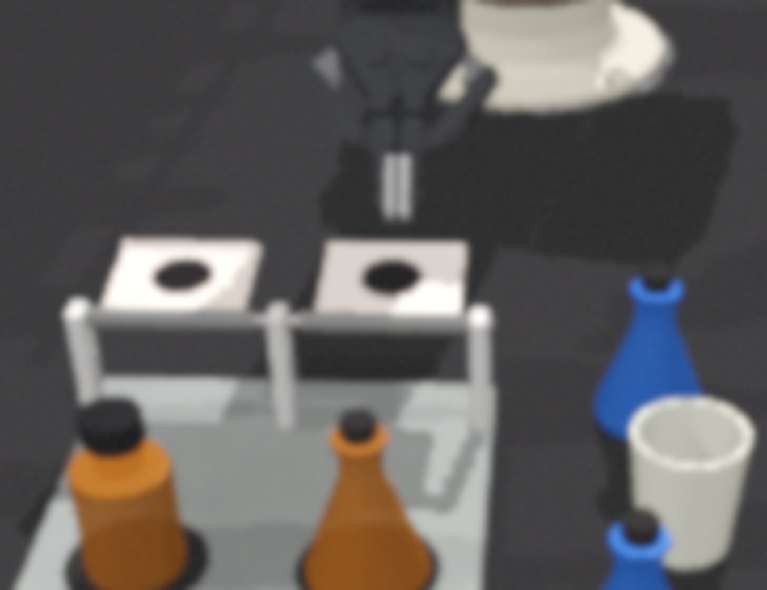

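View pics/k1_top.png

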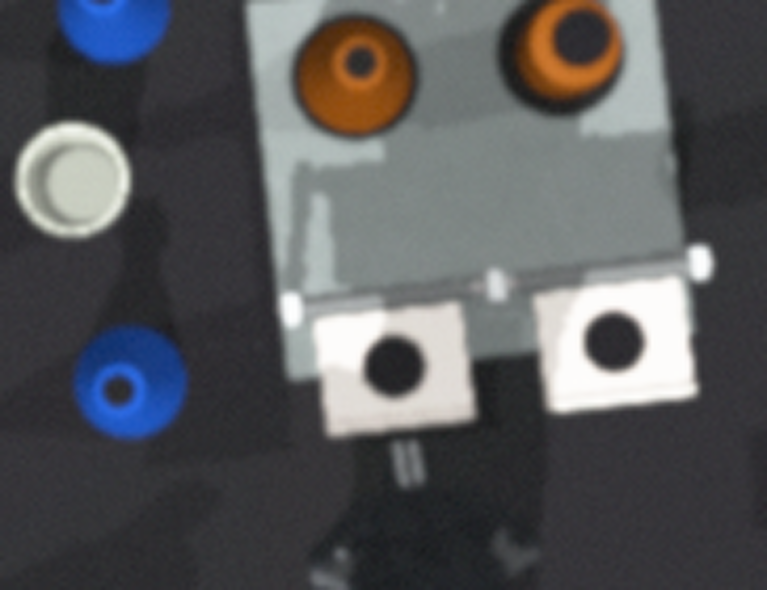

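```bash
python3 - <<'E'
import cv2
a=cv2.imread("pics/k1_wrist.png")
b=cv2.imread("pics/w3.png")[215:400,200:430];cv2.imwrite("pics/w3c.png",cv2.resize(b,None,fx=3.2,fy=3.2,interpolation=cv2.INTER_CUBIC))
E
```

```text
(no output)
```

View pics/w3c.png

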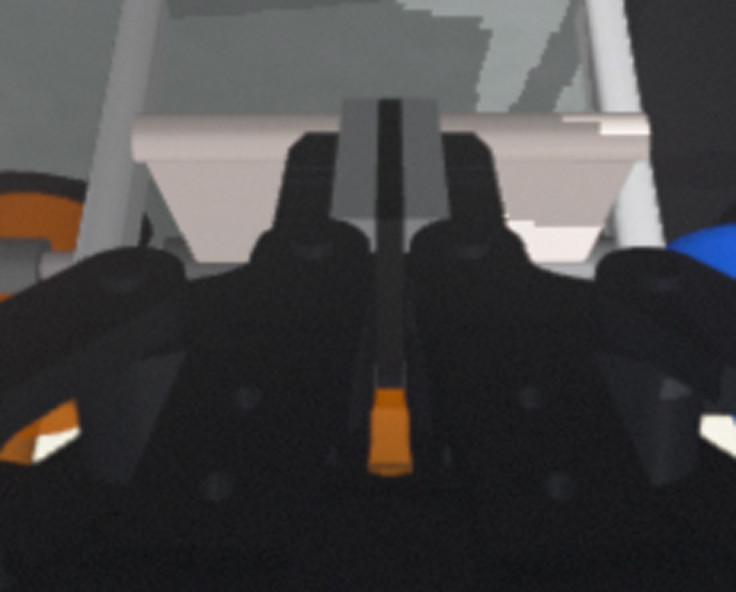

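```bash
python3 - <<'E'
from h import *
c=camera("scene");print(proj(c,[.534,-.0672,.222]),proj(c,[.4695,-.0182,.0493]))
for n in ["s1","s2"]:
    x,y=(270,90) if n=="s1" else (298,140)
    a=cv2.imread(f"pics/{n}.png")[y-40:y+40,x-50:x+50];cv2.imwrite(f"pics/{n}c.png",cv2.resize(a,None,fx=6,fy=6,interpolation=cv2.INTER_CUBIC))
E
python3 -c "
import cv2,numpy as np
a=cv2.imread('pics/s1c.png');b=cv2.imread('pics/s2c.png');k=cv2.imread('pics/k1_scene.png')[180:260,340:460];k=cv2.resize(k,None,fx=6,fy=6)
cv2.imwrite('pics/cmp.png',cv2.resize(np.vstack([a,b]),None,fx=.6,fy=.6));cv2.imwrite('pics/kz.png',cv2.convertScaleAbs(k,alpha=2))"
```

```text
[269.8955735  103.38975935] [297.78330658 153.67545411]
```

View pics/cmp.png

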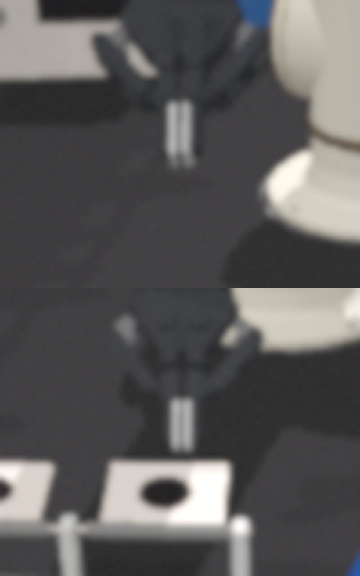

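View pics/kz.png

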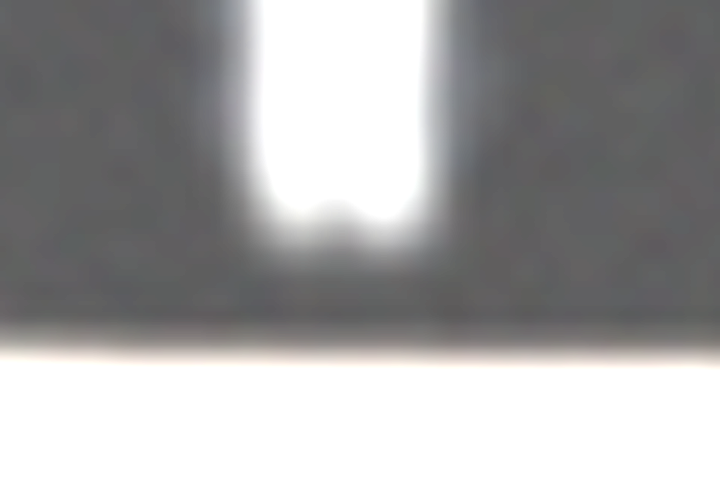

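```bash
python3 -c "
from h import *
st();goal(-.085,.0635,.06,35);goal(-.068,.0635,.062,35)"
```

```text
t 4.85 q [ -5.75 -38.14 -46.28  47.16   6.64  -9.19] stand [-0.0734  0.0617  0.0793] tilt 35.3 err y 1.0 F [-0.2 -0.4  0.3] p [ 0.51874814 -0.01597697  0.07932434] [ 179.78835021   35.25037497 -174.55352922]
goal -0.085 0.0635 0.06 35 -> [-0.39  0.02 -0.64] [-0.03  0.04  0.03]
goal -0.068 0.0635 0.062 35 -> [ 0.17  0.08 -0.58] [-0.03  0.04  0.03]
```

Request:
apply_moves(
  targets=[-0.3, 0, -0.5, 0, 0, 0, 0, -0.2, 0, -0.6, 0, 0, 0, 0, 0.1, 0.1, -0.6, 0, 0, 0, 0, 0.2, 0.1, -0.6, 0, 0, 0, 0, 0.2, 0.1, -0.6, 0, 0, 0, 0],
)

```text
time: 5.35
ee_pos: [0.5256, -0.0127, 0.0615]
tcp_rot: [179.8, 35.2, -174.5]
wrist_force: [0.1, -0.5, -0.1]
opening: 0.0001
```

```bash
python3 chk.py k2 0 5|tail -6; python3 nxt.py .001 12|tail -1
```

```text
crop 262 160 scale 4.21
wrist tcp [320.2 241.4]
0.0 [array([406.1, 272.9]), array([231.3, 273.7])]
5.0 [array([408.3, 285.8]), array([229.2, 286.7])]
crop 60 0 scale 1.4
t 5.5 q [ -5.2 -36.7 -47.5  44.4   6.3  -8.7] stand [-0.1  0.1  0.1] tilt 35.3 err y 1.0 F [-0.4 -0.9 -0.7] p [ 0.5 -0.   0.1] [ 179.8   35.3 -174.5]
goal -0.0758 0.0635 0.0839 35 -> [-0.31 -0.05  0.74] [-0.03  0.04  0.03]
```

View pics/k2_wrist.png

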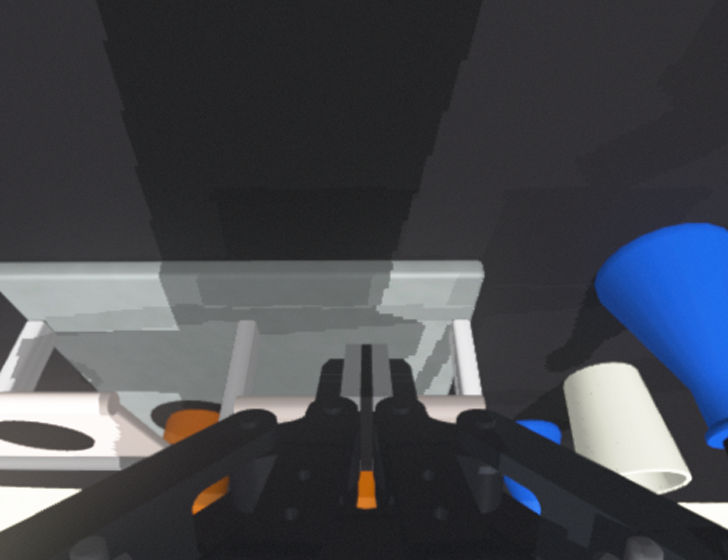

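View pics/k2_scene.png

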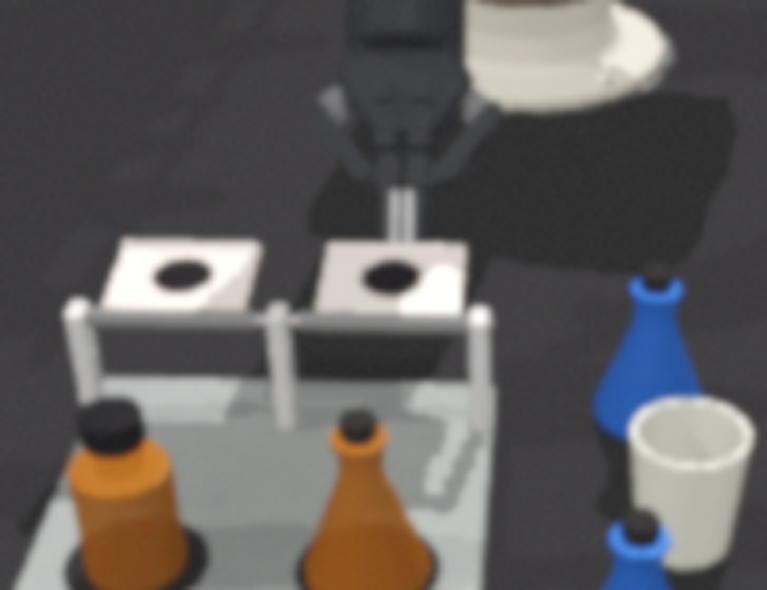

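```bash
sed -i 's/-.015\*n+.010/-.009*n+.015/; s/.061\*d/.056*d/; s/-.011\*n\*k/-.005*n*k/' plan.py; grep -n "p=H" plan.py; python3 nxt.py .002 2 8 14 20 26
```

```text
6:    if th<=55: p=H+.071*d-.009*n+.015*np.array([np.sin(t),-np.cos(t)])
8:        k=np.clip(np.sin(a+t)/.3,-1,1); p=H+.056*d-.002*push-.005*n*k
t 5.5 q [ -5.15 -36.69 -47.51  44.4    6.31  -8.7 ] stand [-0.0664  0.0641  0.0618] tilt 35.3 err y 1.0 F [-0.4 -0.9 -0.7] p [ 0.52547361 -0.01289103  0.06175328] [ 179.78951026   35.27464389 -174.53655741]
goal -0.0697 0.0635 0.072 35 -> [-0.11 -0.03  0.34] [-0.03  0.04  0.03]
goal -0.0688 0.0635 0.0794 35 -> [-0.08 -0.03  0.59] [-0.03  0.04  0.03]
goal -0.0672 0.0635 0.0867 35 -> [-0.02 -0.02  0.83] [-0.03  0.04  0.03]
goal -0.0648 0.0635 0.0937 35 -> [ 0.06 -0.01  1.06] [-0.03  0.04  0.03]
goal -0.0617 0.0635 0.1005 35 -> [ 0.16 -0.    1.29] [-0.03  0.04  0.03]
```

Request:
apply_moves(
  targets=[-0.05, 0, 0.2, 0, 0, 0, 0, -0.1, 0, 0.4, 0, 0, 0, 0, -0.1, 0, 0.6, 0, 0, 0, 0, 0, 0, 0.85, 0, 0, 0, 0, 0.05, 0, 1.05, 0, 0, 0, 0],
)

```text
time: 6.0
ee_pos: [0.5272, -0.013, 0.0943]
tcp_rot: [179.8, 35.3, -174.5]
wrist_force: [0.2, 0.3, 0.2]
opening: -0.0
```

```bash
python3 chk.py k3 10 20 30;  python3 nxt.py .002 20 27 34 41 48 55 62
```

```text
scene tcp [295.  150.1]
10.0 [array([311.3, 147.3]), array([279. , 146.8])]
20.0 [array([311.1, 143.6]), array([278.5, 143.1])]
30.0 [array([310.9, 140.6]), array([277.9, 140.1])]
crop 201 91 scale 4.21
top tcp [356.5 257.5]
10.0 [array([339.7, 263.3]), array([374.5, 259.4])]
20.0 [array([339.7, 262.3]), array([374.8, 258.3])]
30.0 [array([339.5, 260.4]), array([375. , 256.4])]
crop 262 160 scale 4.21
wrist tcp [320.1 241.1]
10.0 [array([400.9, 237.4]), array([237.9, 238.2])]
20.0 [array([403.5, 262.4]), array([235.4, 263.2])]
30.0 [array([405.1, 289.3]), array([234. , 290.1])]
crop 60 0 scale 1.4
t 6.15 q [ -5.1 -37.  -44.1  48.    6.3  -8.7] stand [-0.1  0.1  0.1] tilt 35.3 err y 1.0 F [-0.6  0.2 -0. ] p [ 0.5 -0.   0.1] [ 179.8   35.3 -174.5]
t 6.15 q [ -5.13 -36.95 -44.14  48.01   6.3   -8.68] stand [-0.0649  0.0639  0.0936] tilt 35.3 err y 1.0 F [-0.6  0.2 -0. ] p [ 0.52699473 -0.01295433  0.09359698] [ 179.79714289   35.29883895 -174.53779306]
goal -0.0648 0.0635 0.0937 35 -> [ 0.01 -0.01  0.  ] [-0.03  0.05  0.03]
goal -0.0611 0.0635 0.1016 35 -> [0.13 0.   0.27] [-0.03  0.05  0.03]
goal -0.0565 0.0635 0.1089 35 -> [0.28 0.02 0.51] [-0.03  0.05  0.03]
goal -0.051 0.0635 0.1156 35 -> [0.46 0.03 0.73] [-0.03  0.05  0.03]
goal -0.0448 0.0635 0.1217 35 -> [0.67 0.05 0.94] [-0.03  0.05  0.03]
goal -0.0379 0.0635 0.1269 35 -> [0.9  0.08 1.11] [-0.03  0.05  0.03]
goal -0.0304 0.0635 0.1316 35 -> [1.15 0.1  1.27] [-0.03  0.05  0.03]
```

View pics/k3_scene.png

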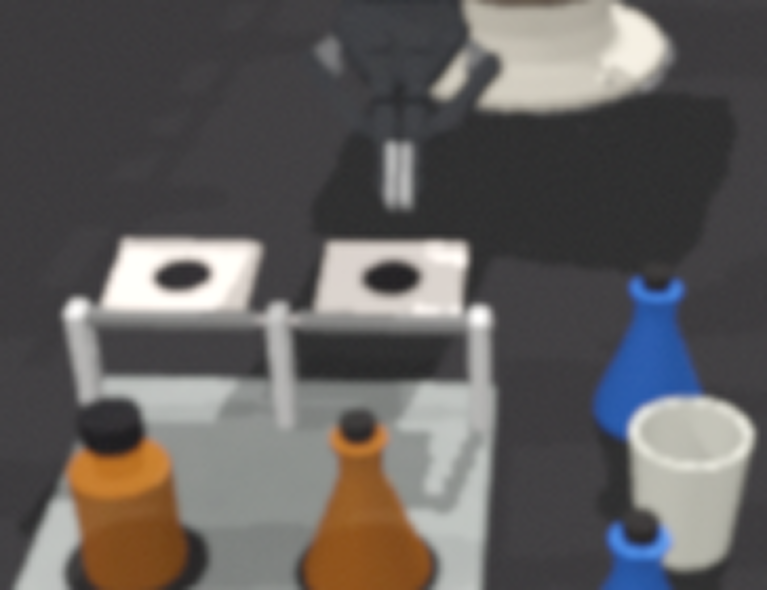

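View pics/k3_wrist.png

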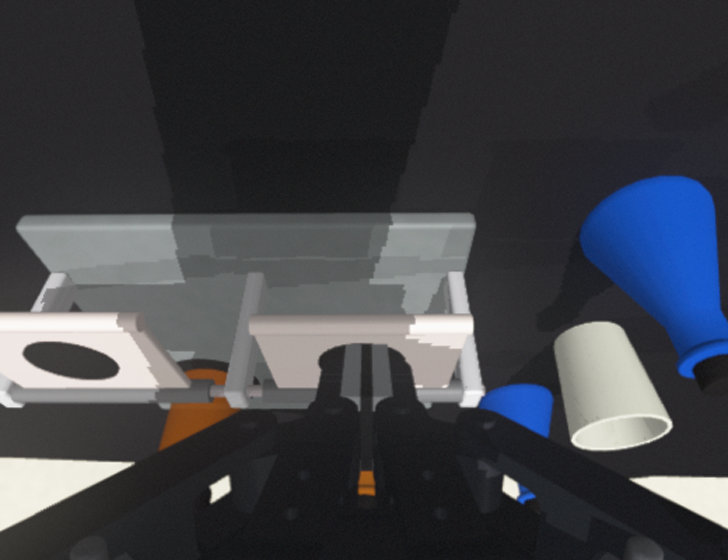

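```bash
python3 - <<'E'
from h import *
np.set_printoptions(precision=4,suppress=True)
o=bot.get_obs();R=Ro.from_euler("xyz",o["tcp_rot"],degrees=True).as_matrix()
for cn in ["scene","top","wrist"]:
    c=camera(cn)
    for x in (-.011,0,.011):
        print(cn,x,[ (d,proj(c,o["ee_pos"]+R@np.array([x,0,-d]))) for d in(0,.01,.02,.03)])
    if cn=="wrist":print(R.T@(np.array(c["origin"])-o["ee_pos"]))
E
```

```text
scene -0.011 [(0, array([294.594 , 149.8762])), (0.01, array([294.6626, 145.9503])), (0.02, array([294.7312, 142.0224])), (0.03, array([294.7997, 138.0924]))]
scene 0 [(0, array([295.0336, 150.2689])), (0.01, array([295.1016, 146.386 ])), (0.02, array([295.1695, 142.5011])), (0.03, array([295.2375, 138.6143]))]
scene 0.011 [(0, array([295.4637, 150.6531])), (0.01, array([295.5311, 146.8122])), (0.02, array([295.5984, 142.9695])), (0.03, array([295.6657, 139.1248]))]
top -0.011 [(0, array([356.1544, 253.9895])), (0.01, array([356.6178, 256.6235])), (0.02, array([357.0877, 259.2941])), (0.03, array([357.5641, 262.0022]))]
top 0 [(0, array([356.4259, 257.5258])), (0.01, array([356.8888, 260.1707])), (0.02, array([357.3581, 262.8521])), (0.03, array([357.8338, 265.5709]))]
top 0.011 [(0, array([356.6947, 261.0264])), (0.01, array([357.157 , 263.6817])), (0.02, array([357.6256, 266.3735])), (0.03, array([358.1006, 269.1027]))]
wrist -0.011 [(0, array([319.9587, 262.3956])), (0.01, array([319.8915, 270.8802])), (0.02, array([319.8167, 280.3445])), (0.03, array([319.7327, 290.9674]))]
wrist 0 [(0, array([319.915 , 243.8999])), (0.01, array([319.8442, 251.5095])), (0.02, array([319.765 , 260.0161])), (0.03, array([319.6759, 269.5875]))]
wrist 0.011 [(0, array([319.87 , 224.762])), (0.01, array([319.7953, 231.425 ])), (0.02, array([319.7115, 238.8899])), (0.03, array([319.6171, 247.3101]))]
[ 0.0711  0.0008 -0.1687]
```

View pics/k3_top.png

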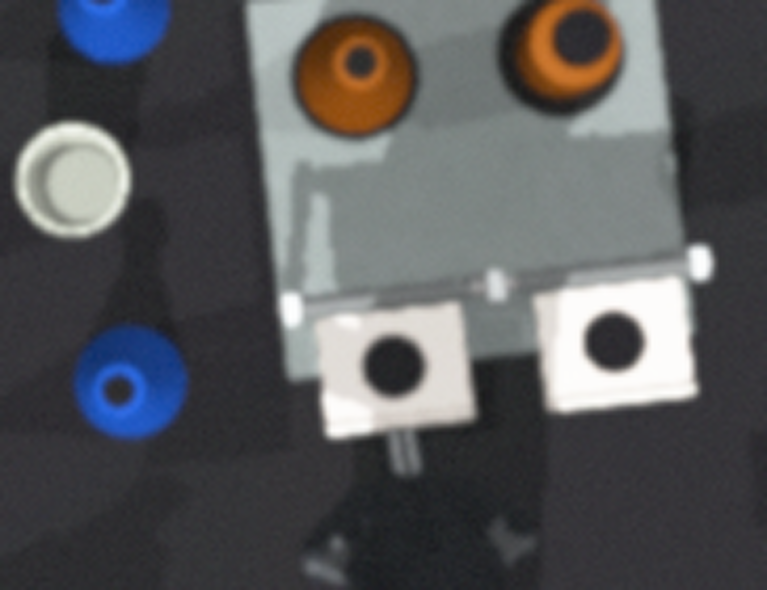

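```bash
cat > p.py <<'E'
import re
s=open('plan.py').read()
s=s.replace("-.009*n+.015*np.array","-.015*n+.037*np.array").replace("p=H+.056*d-.002*push-.005*n*k","p=H+.058*d-.002*push-.011*n*k+.022*np.array([np.sin(t),-np.cos(t)])")
open('plan.py','w').write(s)
E
python3 p.py; python3 plan.py; python3 -c "
from h import *
goal(-.095,.0635,.07,35);goal(-.095,.0635,.045,35);goal(-.065,.0635,.043,35)"
```

```text
pre [-0.13   0.055 35.   ] [ -7.567 -48.5   -53.438  50.862   7.6  ] 0.108
pre [-0.115  0.055 35.   ] [ -6.902 -45.661 -52.315  49.005   7.218] 0.0
0 [-0.062  0.046 35.   ] [ -5.022 -35.368 -48.432  42.413   6.155] 0.0
15 [-0.06   0.064 35.   ] [ -4.949 -35.391 -46.401  44.461   6.114] 0.0
30 [-0.053  0.082 35.   ] [ -4.741 -34.463 -44.007  45.909   5.996] 0.0
45 [-0.041  0.096 35.   ] [ -4.426 -32.753 -41.437  46.742   5.818] 0.0
60 [-0.027  0.11  35.   ] [ -4.057 -30.581 -38.685  47.292   5.608] 0.0
75 [-0.013  0.116 35.   ] [ -3.722 -28.435 -36.7    47.104   5.417] 0.0
90 [ 0.002  0.119 35.   ] [ -3.383 -26.11  -34.961  46.492   5.225] 0.0
105 [ 0.015  0.117 30.833] [ -2.727 -20.053 -29.027  50.469   4.334] 0.0
120 [ 0.027  0.112 26.667] [ -2.16  -14.154 -23.372  54.335   3.542] 0.0
135 [ 0.038  0.103 22.5  ] [ -1.679  -8.491 -18.056  58.105   2.837] 0.0
150 [ 0.049  0.093 18.333] [ -1.236  -2.682 -12.578  61.897   2.193] 0.0
165 [ 0.06   0.08  14.167] [-0.836  3.206 -6.978 65.739  1.609] 0.0
180 [ 0.068  0.066 10.   ] [-0.512  8.733 -1.775 69.551  1.086] 0.0
goal -0.12 0.0635 0.055 35 -> [-1.8  -0.2  -1.25] [-0.03  0.03  0.03]
goal -0.095 0.0635 0.07 35 -> [-0.98 -0.11 -0.75] [-0.03  0.03  0.03]
goal -0.095 0.0635 0.045 35 -> [-0.98 -0.11 -1.58] [-0.03  0.03  0.03]
goal -0.065 0.0635 0.043 35 -> [ 0.02 -0.01 -1.65] [-0.03  0.03  0.03]
```

Request:
apply_moves(
  targets=[-1, -0.1, -0.7, 0, 0, 0, 0, -1, -0.1, -1.6, 0, 0, 0, 0, -0.4, 0, -1.7, 0, 0, 0, 0, 0, 0, -1.7, 0, 0, 0, 0, 0, 0, -1.6, 0, 0, 0, 0],
)

```text
time: 6.8
ee_pos: [0.5266, -0.0128, 0.0439]
tcp_rot: [179.8, 35.2, -174.5]
wrist_force: [-0.2, 0.1, -0.1]
opening: -0.0
```

```bash
python3 nxt.py .002 2 8 14 20 26; python3 chk.py k4 0 10|head -3
```

```text
t 6.8 q [ -5.12 -35.87 -49.02  42.18   6.3   -8.68] stand [-0.0653  0.0641  0.0439] tilt 35.2 err y 1.0 F [-0.2  0.1 -0.1] p [ 0.52663996 -0.01280069  0.04387982] [ 179.76446692   35.16306496 -174.54566873]
goal -0.062 0.0635 0.0506 35 -> [ 0.11 -0.01  0.22] [-0.03  0.02  0.03]
goal -0.0611 0.0635 0.0579 35 -> [ 0.14 -0.    0.47] [-0.03  0.02  0.03]
goal -0.0595 0.0635 0.0652 35 -> [0.19 0.   0.71] [-0.03  0.02  0.03]
goal -0.0571 0.0635 0.0723 35 -> [0.27 0.01 0.95] [-0.03  0.02  0.03]
goal -0.054 0.0635 0.079 35 -> [0.38 0.02 1.17] [-0.03  0.02  0.03]
scene tcp [295.9 166.5]
0.0 [array([311.4, 151.4]), array([279.4, 150.9])]
10.0 [array([311.3, 147.3]), array([279. , 146.8])]
```

View pics/k4_scene.png

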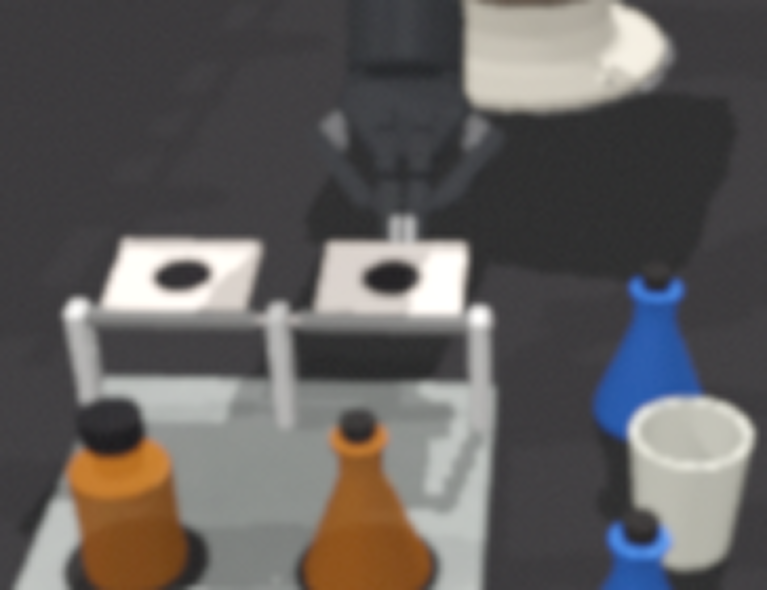

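Request:
apply_moves(
  targets=[0.2, 0, 0.1, 0, 0, 0, 0, 0.2, 0, 0.35, 0, 0, 0, 0, 0.2, 0, 0.6, 0, 0, 0, 0, 0.25, 0, 0.85, 0, 0, 0, 0, 0.3, 0, 1.05, 0, 0, 0, 0],
)

```text
time: 7.45
ee_pos: [0.5359, -0.0129, 0.0776]
tcp_rot: [179.8, 35.3, -174.5]
wrist_force: [-0.2, 0.8, -1.4]
opening: 0.0001
```

```bash
python3 nxt.py .002 14 20 27 34 41 48 55; python3 chk.py k5 0 10 20 30
```

```text
t 7.45 q [ -5.   -35.15 -44.97  45.36   6.23  -8.57] stand [-0.0561  0.063   0.0776] tilt 35.3 err y 1.0 F [-0.2  0.8 -1.4] p [ 0.53587682 -0.01294801  0.07760617] [ 179.7952865    35.30481434 -174.54140031]
goal -0.0595 0.0635 0.0652 35 -> [-0.11  0.01 -0.41] [-0.03  0.05  0.03]
goal -0.0571 0.0635 0.0723 35 -> [-0.04  0.01 -0.18] [-0.03  0.05  0.03]
goal -0.0534 0.0635 0.0801 35 -> [0.09 0.03 0.08] [-0.03  0.05  0.03]
goal -0.0488 0.0635 0.0874 35 -> [0.24 0.04 0.33] [-0.03  0.05  0.03]
goal -0.0433 0.0635 0.0942 35 -> [0.42 0.06 0.55] [-0.03  0.05  0.03]
goal -0.0371 0.0635 0.1002 35 -> [0.63 0.08 0.75] [-0.03  0.05  0.03]
goal -0.0302 0.0635 0.1054 35 -> [0.86 0.1  0.93] [-0.03  0.05  0.03]
scene tcp [294.6 157.4]
0.0 [array([311.4, 151.4]), array([279.4, 150.9])]
10.0 [array([311.3, 147.3]), array([279. , 146.8])]
20.0 [array([311.1, 143.6]), array([278.5, 143.1])]
30.0 [array([310.9, 140.6]), array([277.9, 140.1])]
crop 201 91 scale 4.21
top tcp [356.  253.4]
0.0 [array([339.7, 263.3]), array([374.1, 259.4])]
10.0 [array([339.7, 263.3]), array([374.5, 259.4])]
20.0 [array([339.7, 262.3]), array([374.8, 258.3])]
30.0 [array([339.5, 260.4]), array([375. , 256.4])]
crop 262 160 scale 4.21
wrist tcp [320.2 240.4]
0.0 [array([407.6, 232. ]), array([234.6, 232.8])]
10.0 [array([411.6, 256.7]), array([230.7, 257.6])]
20.0 [array([414.8, 285.2]), array([227.7, 286.1])]
30.0 [array([416.8, 315.7]), array([226. , 316.6])]
crop 60 0 scale 1.4
t 7.6 q [ -5.  -35.1 -45.   45.3   6.2  -8.6] stand [-0.1  0.1  0.1] tilt 35.3 err y 1.0 F [-0.4 -0.9 -0.3] p [ 0.5 -0.   0.1] [ 179.8   35.3 -174.5]
```

View pics/k5_scene.png

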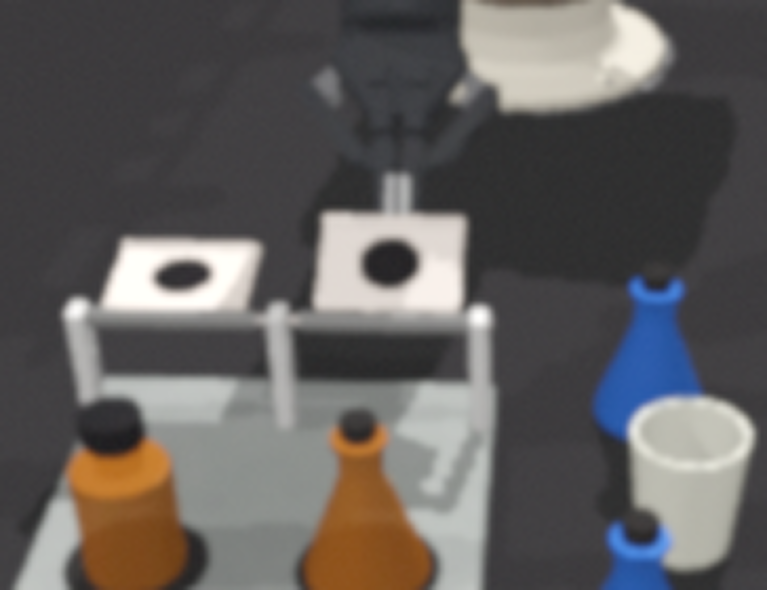

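View pics/k5_wrist.png

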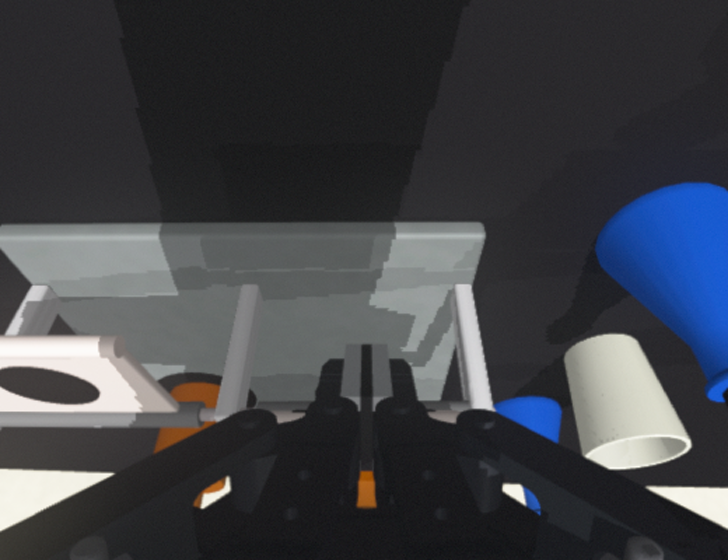

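Request:
apply_moves(
  targets=[0.1, 0, 0.2, 0, 0, 0, 0, 0.25, 0, 0.4, 0, 0, 0, 0, 0.4, 0, 0.6, 0, 0, 0, 0, 0.6, 0.1, 0.8, 0, 0, 0, 0, 0.85, 0.1, 0.95, 0, 0, 0, 0],
)

```text
time: 8.1
ee_pos: [0.5619, -0.0097, 0.1058]
tcp_rot: [179.8, 35.3, -174.5]
wrist_force: [-1.2, -0.1, -1.1]
opening: 0.0004
```

```bash
python3 nxt.py .003 55 62 69 76 83 90; python3 chk.py k6 40 50 60
```

```text
t 8.1 q [ -4.18 -31.16 -39.63  46.64   5.76  -7.9 ] stand [-0.0299  0.0636  0.1058] tilt 35.3 err y 1.0 F [-1.2 -0.1 -1.1] p [ 0.56190925 -0.0096869   0.10582363] [ 179.79267465   35.29699354 -174.53430372]
goal -0.0293 0.0635 0.106 35 -> [ 0.02 -0.    0.01] [-0.03  0.05  0.03]
goal -0.0227 0.0635 0.1123 35 -> [0.24 0.02 0.22] [-0.03  0.05  0.03]
goal -0.0162 0.0635 0.1152 35 -> [0.45 0.04 0.31] [-0.03  0.05  0.03]
goal -0.0095 0.0635 0.1172 35 -> [0.68 0.06 0.38] [-0.03  0.05  0.03]
goal -0.0025 0.0635 0.1184 35 -> [0.91 0.09 0.42] [-0.03  0.05  0.03]
goal 0.0046 0.0635 0.1187 35 -> [1.14 0.11 0.43] [-0.03  0.05  0.03]
scene tcp [293.5 153.1]
40.0 [array([310.7, 138.3]), array([277.3, 137.8])]
50.0 [array([310.4, 136.7]), array([276.5, 136.2])]
60.0 [array([310.1, 136.1]), array([275.8, 135.6])]
crop 201 91 scale 4.21
top tcp [355.1 243.3]
40.0 [array([339.2, 257.6]), array([375. , 253.5])]
50.0 [array([338.9, 253.9]), array([374.9, 249.8])]
60.0 [array([338.4, 249.5]), array([374.7, 245.3])]
crop 262 160 scale 4.21
wrist tcp [320.3 240.8]
40.0 [array([418. , 260.1]), array([221.6, 261. ])]
50.0 [array([417.1, 289.5]), array([222.9, 290.4])]
60.0 [array([414.7, 315.6]), array([225.5, 316.4])]
crop 60 0 scale 1.4
t 8.25 q [ -4.2 -31.1 -39.7  46.6   5.8  -7.9] stand [-0.   0.1  0.1] tilt 35.3 err y 1.0 F [-0.3  0.8 -0.9] p [ 0.6 -0.   0.1] [ 179.8   35.3 -174.5]
```

View pics/k6_scene.png

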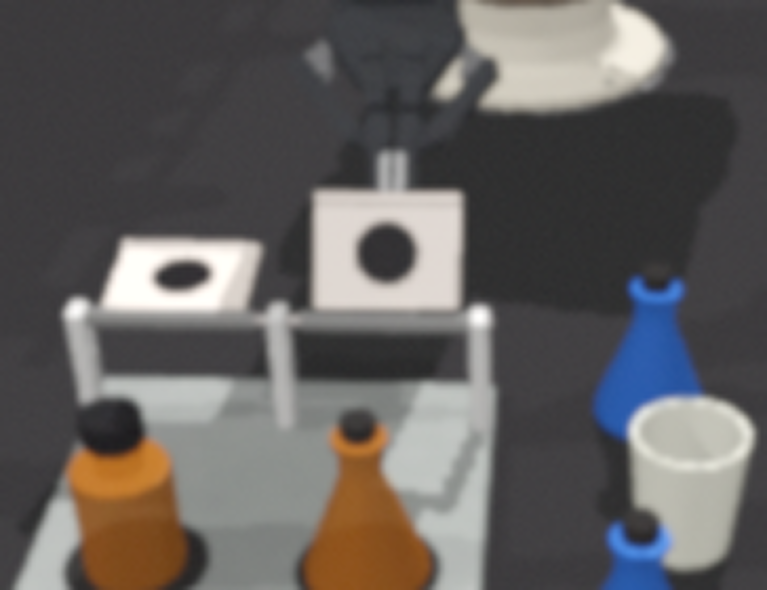

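View pics/k6_wrist.png

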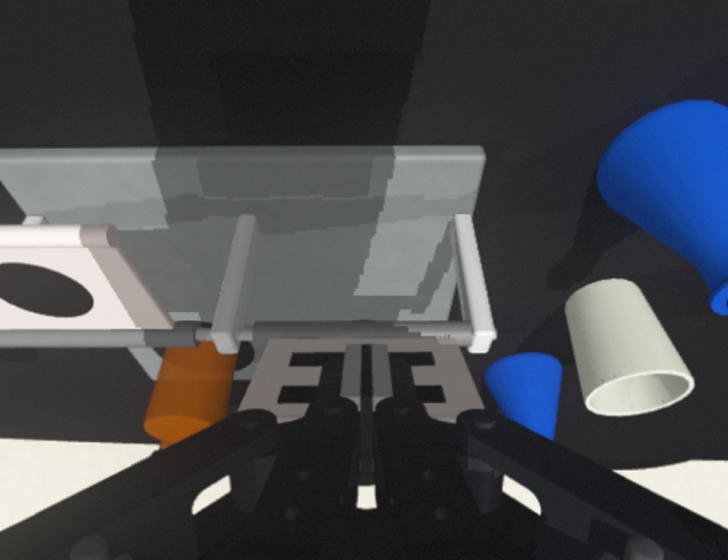

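Request:
apply_moves(
  targets=[0.25, 0, 0.2, 0, 0, 0, 0, 0.45, 0, 0.3, 0, 0, 0, 0, 0.7, 0.1, 0.4, 0, 0, 0, 0, 0.9, 0.1, 0.45, 0, 0, 0, 0, 1.15, 0.1, 0.45, 0, 0, 0, 0],
)

```text
time: 8.75
ee_pos: [0.5964, -0.0068, 0.1189]
tcp_rot: [179.8, 35.3, -174.5]
wrist_force: [-0.6, -0.2, -0.2]
opening: -0.0001
```

```bash
python3 nxt.py .003 90 97 104 111 118 125; python3 chk.py k7 70 80 90
```

```text
t 8.75 q [ -3.44 -25.78 -34.9   45.95   5.35  -7.3 ] stand [0.0047 0.0631 0.1189] tilt 35.3 err y 1.0 F [-0.6 -0.2 -0.2] p [ 0.59639366 -0.00675025  0.11890526] [ 179.78560472   35.29410614 -174.52713665]
goal 0.0046 0.0635 0.1187 35 -> [-0.01  0.01 -0.01] [-0.03  0.05  0.03]
goal 0.0108 0.0635 0.118 33.05555555555556 -> [ 0.2   0.03 -0.03] [-0.07  0.37  0.03]
goal 0.017 0.0635 0.1165 31.11111111111111 -> [ 0.41  0.05 -0.08] [-0.1   0.69  0.03]
goal 0.0228 0.0635 0.1142 29.166666666666668 -> [ 0.6   0.07 -0.16] [-0.13  1.01  0.03]
goal 0.0284 0.0635 0.1111 27.22222222222222 -> [ 0.78  0.09 -0.26] [-0.16  1.34  0.03]
goal 0.0335 0.0635 0.1073 25.27777777777778 -> [ 0.95  0.11 -0.39] [-0.19  1.66  0.03]
scene tcp [291.6 155.7]
70.0 [array([309.8, 136.4]), array([275. , 135.9])]
80.0 [array([309.4, 137.6]), array([274.2, 137.1])]
90.0 [array([309.1, 139.9]), array([273.4, 139.3])]
crop 201 91 scale 4.21
top tcp [353.9 228.9]
70.0 [array([337.8, 244.5]), array([374.3, 240.3])]
80.0 [array([337.2, 239. ]), array([373.8, 234.8])]
90.0 [array([336.6, 233.4]), array([373.1, 229.2])]
crop 262 160 scale 4.21
wrist tcp [320.3 242.4]
70.0 [array([425. , 278.8]), array([217.1, 279.8])]
80.0 [array([419.4, 299.3]), array([223. , 300.3])]
90.0 [array([413.4, 313.1]), array([229.2, 314. ])]
crop 60 0 scale 1.4
t 8.9 q [ -3.5 -25.8 -35.   46.    5.3  -7.3] stand [0.  0.1 0.1] tilt 35.2 err y 1.0 F [ 0.1 -0.1  0.4] p [ 0.6 -0.   0.1] [ 179.8   35.2 -174.5]
```

View pics/k7_scene.png

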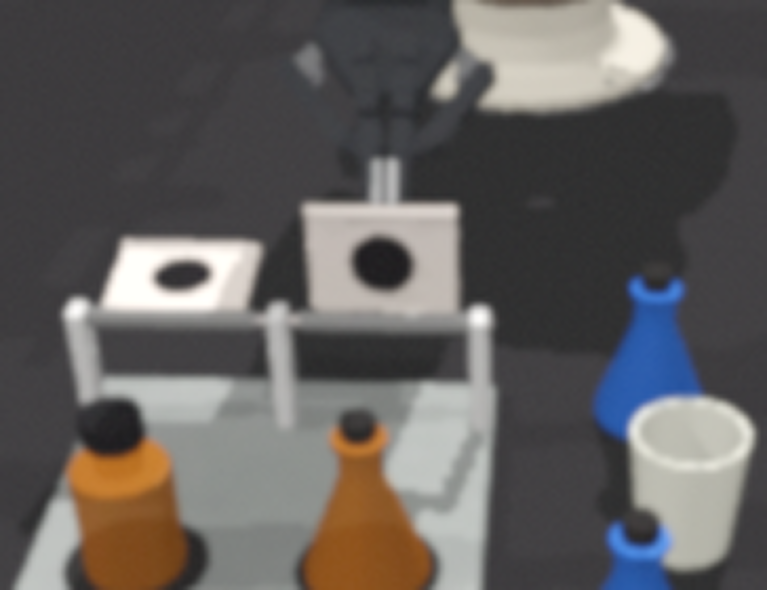

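View pics/k7_wrist.png

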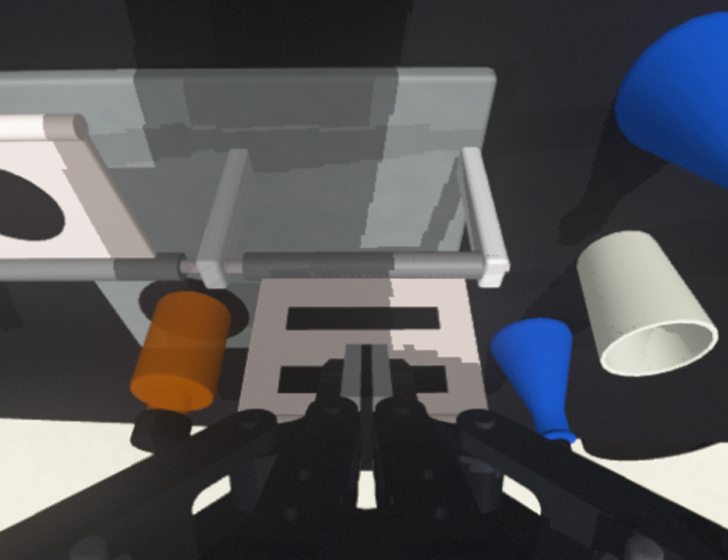

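Request:
apply_moves(
  targets=[0.2, 0, 0, 0, 0.3, 0, 0, 0.4, 0, -0.1, -0.1, 0.7, 0, 0, 0.6, 0.1, -0.15, -0.1, 1, 0, 0, 0.8, 0.1, -0.25, -0.1, 1.3, 0, 0, 0.95, 0.1, -0.4, -0.2, 1.6, 0, 0],
)

```text
time: 9.4
ee_pos: [0.6245, -0.0041, 0.1067]
tcp_rot: [-179.9, 25.6, -174.4]
wrist_force: [-0.2, 0.5, 1.4]
opening: -0.0003
```

```bash
python3 nxt.py .003 125 132 139 146 153 160 167 174; python3 chk.py k8 110 120 130
```

```text
t 9.4 q [ -1.94 -12.15 -21.89  54.88   3.15  -6.81] stand [0.033  0.063  0.1067] tilt 25.6 err y 1.0 F [-0.2  0.5  1.4] p [ 0.62449985 -0.00405398  0.10669651] [-179.90057946   25.55329126 -174.39867291]
goal 0.0335 0.0635 0.1073 25.27777777777778 -> [0.02 0.02 0.02] [0.01 0.05 0.03]
goal 0.0382 0.0635 0.1029 23.333333333333336 -> [ 0.17  0.04 -0.13] [-0.02  0.37  0.03]
goal 0.0422 0.0635 0.0978 21.38888888888889 -> [ 0.3   0.05 -0.3 ] [-0.05  0.69  0.03]
goal 0.0473 0.0635 0.0928 19.444444444444443 -> [ 0.47  0.07 -0.46] [-0.09  1.01  0.03]
goal 0.053 0.0635 0.0876 17.5 -> [ 0.66  0.08 -0.64] [-0.12  1.34  0.03]
goal 0.058 0.0635 0.0819 15.555555555555557 -> [ 0.83  0.1  -0.83] [-0.15  1.66  0.03]
goal 0.0623 0.0635 0.0758 13.61111111111111 -> [ 0.97  0.12 -1.03] [-0.18  1.98  0.03]
goal 0.0658 0.0635 0.0693 11.666666666666668 -> [ 1.09  0.13 -1.25] [-0.21  2.3   0.03]
scene tcp [290.7 166.4]
110.0 [array([308.4, 147. ]), array([272. , 146.4])]
120.0 [array([308.1, 151.7]), array([271.5, 151.1])]
130.0 [array([307.9, 157. ]), array([271.1, 156.4])]
crop 201 91 scale 4.21
top tcp [352.4 217.1]
110.0 [array([335.3, 222.2]), array([371.7, 218. ])]
120.0 [array([334.7, 217.1]), array([370.9, 212.9])]
130.0 [array([334.1, 212.5]), array([370.1, 208.4])]
crop 262 160 scale 4.21
wrist tcp [319.7 242.4]
110.0 [array([420.6, 317.8]), array([220.3, 318. ])]
120.0 [array([412.9, 320.2]), array([228.3, 320.4])]
130.0 [array([405.9, 317.4]), array([235.6, 317.5])]
crop 60 0 scale 1.4
t 9.55 q [ -1.9 -12.2 -22.   54.8   3.2  -6.8] stand [0.  0.1 0.1] tilt 25.6 err y 1.0 F [-0.5  0.4  0.1] p [ 0.6 -0.   0.1] [-179.9   25.6 -174.4]
```

View pics/k8_scene.png

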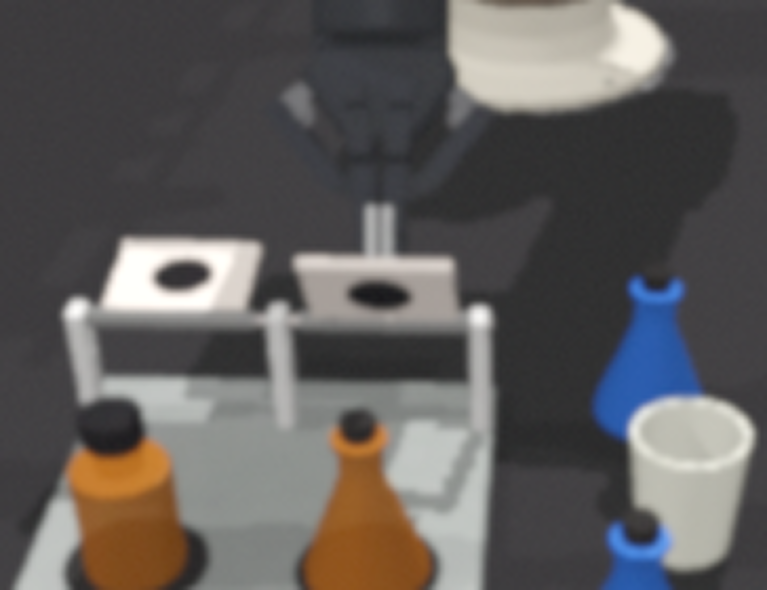

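View pics/k8_wrist.png

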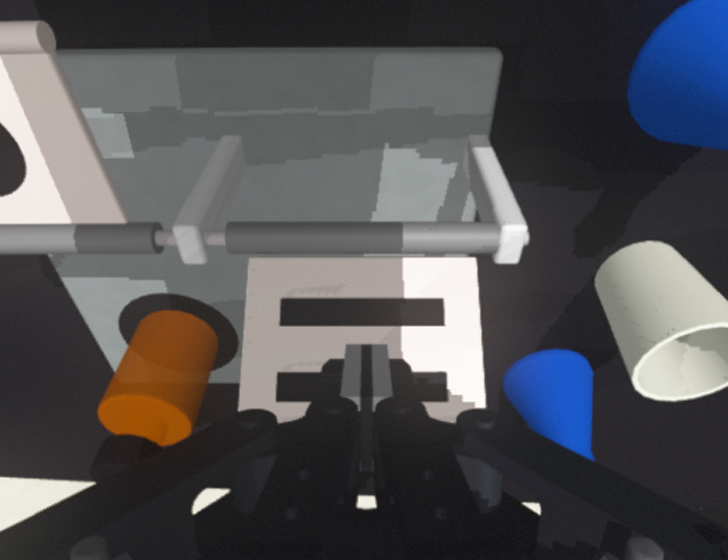

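Flag at about 120° now, far side, following the fingertips. Continue.

Request:
apply_moves(
  targets=[0.15, 0, -0.1, 0, 0.3, 0, 0, 0.3, 0, -0.3, -0.1, 0.7, 0, 0, 0.45, 0.1, -0.45, -0.1, 1, 0, 0, 0.65, 0.1, -0.6, -0.1, 1.3, 0, 0, 0.8, 0.1, -0.8, -0.1, 1.6, 0, 0],
)

```text
time: 10.05
ee_pos: [0.6479, -0.0009, 0.0828]
tcp_rot: [179.7, 16.0, -174.5]
wrist_force: [-1.5, -0.1, 0.8]
opening: -0.0005
```

```bash
python3 nxt.py .003 160 165 170 175 180; python3 chk.py k9 150 160 170
```

```text
t 10.05 q [-1.08  0.9  -9.55 63.7   2.07 -6.31] stand [0.0566 0.0637 0.0828] tilt 16.0 err y 1.0 F [-1.5 -0.1  0.8] p [ 0.64793964 -0.00090797  0.08275958] [ 179.72621541   15.97620143 -174.52001053]
goal 0.058 0.0635 0.0819 15.555555555555557 -> [ 0.05 -0.   -0.03] [-0.05  0.07  0.03]
goal 0.0611 0.0635 0.0776 14.166666666666668 -> [ 0.15  0.01 -0.17] [-0.07  0.3   0.03]
goal 0.0639 0.0635 0.073 12.777777777777779 -> [ 0.24  0.02 -0.33] [-0.1   0.53  0.03]
goal 0.0662 0.0635 0.0683 11.38888888888889 -> [ 0.32  0.02 -0.48] [-0.12  0.76  0.03]
goal 0.0681 0.0635 0.0634 10.0 -> [ 0.38  0.03 -0.65] [-0.14  0.99  0.04]
scene tcp [290.5 180.4]
150.0 [array([307.6, 168.4]), array([270.8, 167.7])]
160.0 [array([307.6, 174.1]), array([270.8, 173.4])]
170.0 [array([307.6, 179.5]), array([271.1, 178.8])]
crop 201 91 scale 4.21
top tcp [350.5 207.6]
150.0 [array([333.2, 205.6]), array([368.6, 201.6])]
160.0 [array([332.9, 203.5]), array([367.9, 199.5])]
170.0 [array([332.7, 202.3]), array([367.3, 198.3])]
crop 262 160 scale 4.21
wrist tcp [320.2 242.5]
150.0 [array([412.4, 311.2]), array([227.4, 312.5])]
160.0 [array([405.2, 299.5]), array([234.7, 300.7])]
170.0 [array([399.2, 285.6]), array([240.7, 286.7])]
crop 60 0 scale 1.4
t 10.2 q [-1.1  0.9 -9.6 63.6  2.1 -6.3] stand [0.1 0.1 0.1] tilt 16.0 err y 1.0 F [-0.8 -0.5 -0.2] p [ 0.6 -0.   0.1] [ 179.7   16.  -174.5]
```

View pics/k9_scene.png

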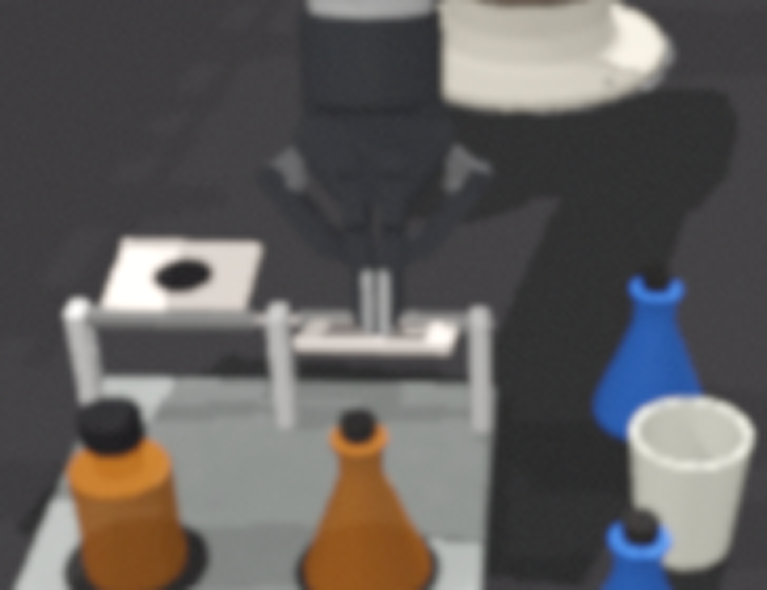

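View pics/k9_wrist.png

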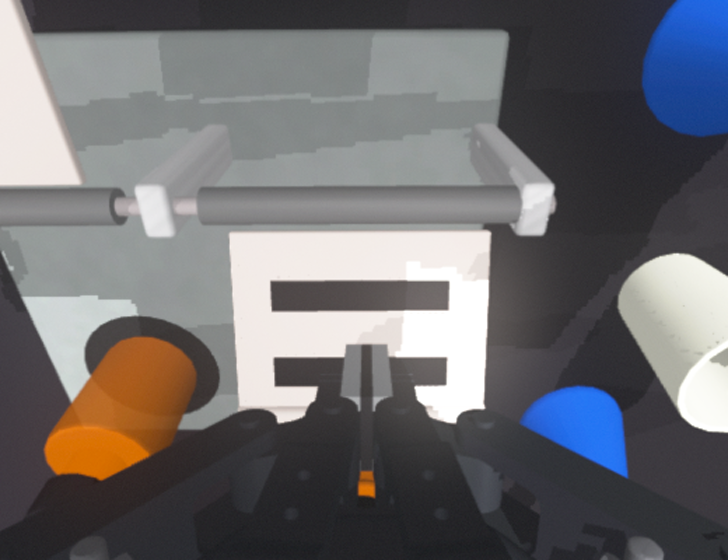

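Request:
apply_moves(
  targets=[0.1, 0, -0.1, 0, 0.2, 0, 0, 0.15, 0, -0.2, 0, 0.3, 0, 0, 0.2, 0, -0.3, -0.1, 0.5, 0, 0, 0.3, 0, -0.4, -0.1, 0.7, 0, 0, 0.3, 0, -0.45, -0.1, 0.7, 0, 0],
)

```text
time: 10.7
ee_pos: [0.6577, -0.0008, 0.0684]
tcp_rot: [179.9, 11.7, -174.5]
wrist_force: [0.1, 0.6, 1.6]
opening: 0.0003
```

```bash
python3 nxt.py .003 180; python3 chk.py k10 170 175 180
```

```text
t 10.7 q [-0.7   6.8  -4.02 67.59  1.32 -6.11] stand [0.0663 0.0629 0.0684] tilt 11.7 err y 1.0 F [0.1 0.6 1.6] p [ 0.65771519 -0.00081301  0.0683788 ] [ 179.9388262    11.65882251 -174.45672347]
goal 0.0681 0.0635 0.0634 10.0 -> [ 0.06  0.03 -0.17] [-0.04  0.27  0.03]
scene tcp [290.  187.8]
170.0 [array([307.6, 179.5]), array([271.1, 178.8])]
175.0 [array([307.7, 182.1]), array([271.2, 181.4])]
180.0 [array([307.7, 184.5]), array([271.4, 183.8])]
crop 201 91 scale 4.21
top tcp [350.1 203.8]
170.0 [array([332.7, 202.3]), array([367.3, 198.3])]
175.0 [array([332.7, 202.1]), array([367.1, 198.1])]
180.0 [array([332.6, 202. ]), array([366.9, 198.1])]
crop 262 160 scale 4.21
wrist tcp [320.  242.3]
170.0 [array([409.4, 290.2]), array([233.2, 290.9])]
175.0 [array([406.1, 282.4]), array([236.4, 283.2])]
180.0 [array([403.2, 274.3]), array([239.3, 275. ])]
crop 60 0 scale 1.4
t 10.85 q [-0.7  6.7 -4.2 67.5  1.3 -6.1] stand [0.1 0.1 0.1] tilt 11.7 err y 1.0 F [-0.   0.1  0.3] p [ 0.7 -0.   0.1] [ 179.9   11.7 -174.5]
```

View pics/k10_scene.png

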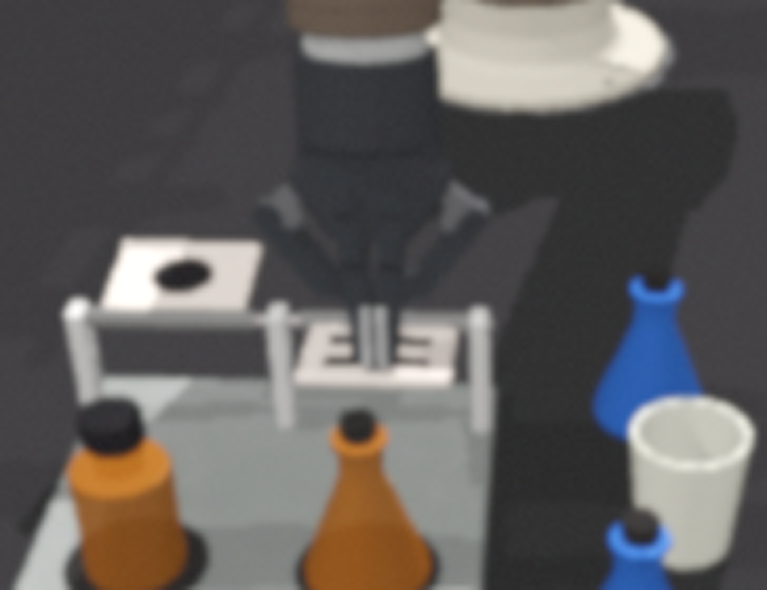

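Request:
apply_moves(
  targets=[0, 0, -0.07, 0, 0.1, 0, 0, 0, 0, -0.14, 0, 0.2, 0, 0, 0, 0, -0.2, 0, 0.2, 0, 0, 0, 0, -0.2, 0, 0.2, 0, 0],
)

```text
time: 11.25
ee_pos: [0.6571, -0.001, 0.0626]
tcp_rot: [179.8, 10.5, -174.5]
wrist_force: [-0.2, 0.1, 0.2]
opening: 0.0001
```

Request:
apply_moves(
  targets=[0, 0, -0.05, 0, 0, 0, 0, 0, 0, -0.1, 0, 0, 0, 0],
)

```text
time: 11.45
ee_pos: [0.6574, -0.0009, 0.0614]
tcp_rot: [179.8, 10.6, -174.5]
wrist_force: [-7.1, -0.4, 15.9]
opening: -0.0001
```

```bash
python3 chk.py k11 170 175 180|tail -8
```

```text
180.0 [array([332.6, 202. ]), array([366.9, 198.1])]
crop 262 160 scale 4.21
wrist tcp [320.  241.3]
170.0 [array([413.4, 299.1]), array([229.9, 300.2])]
175.0 [array([409.8, 290.9]), array([233.4, 291.9])]
180.0 [array([406.6, 282.4]), array([236.5, 283.3])]
crop 60 0 scale 1.4
t 11.6 q [-0.7  7.9 -3.4 68.2  1.3 -6.1] stand [0.1 0.1 0.1] tilt 10.6 err y 1.0 F [-4.7  0.5  9.7] p [ 0.7 -0.   0.1] [ 179.8   10.6 -174.5]
```

View pics/k11_scene.png

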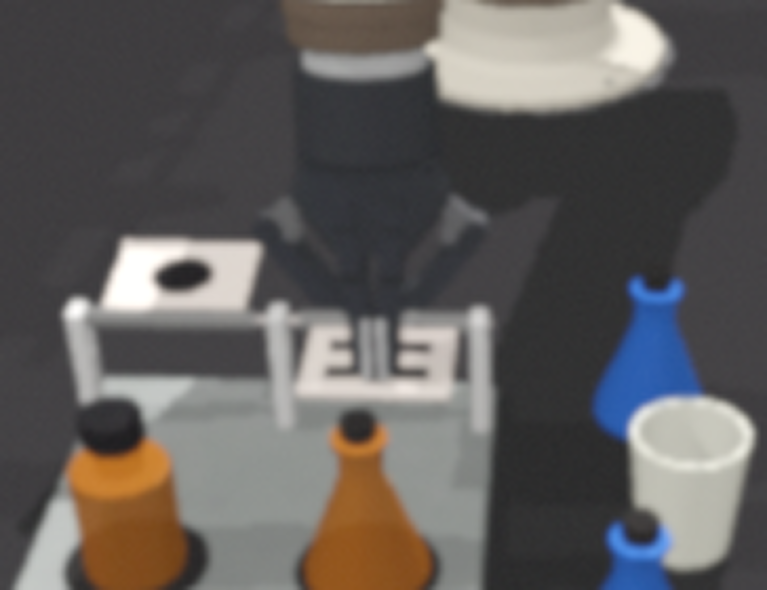

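View pics/k11_wrist.png

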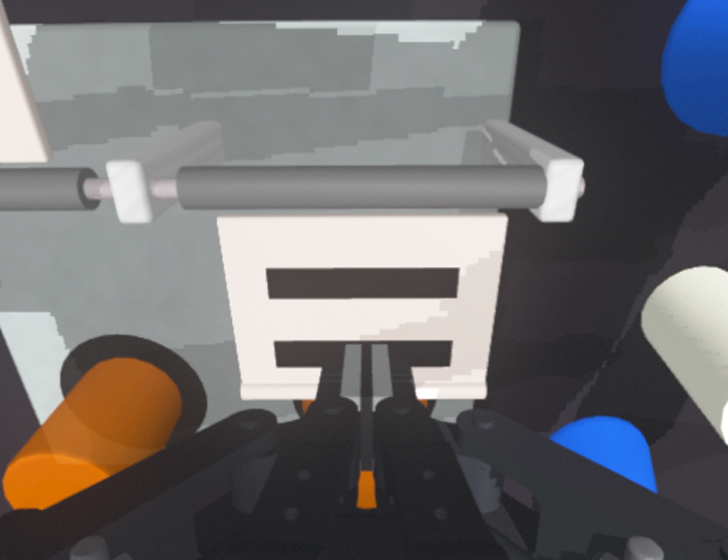

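Request:
apply_moves(
  targets=[0, 0, 0.3, 0, 0, 0, 0, 0, 0, 1.2, 0, 0, 0, 0, 0, 0, 2.5, 0, 0, 0, 0, -0.8, 0, 4, 0, 0, 0, 0, -1.8, 0, 5.2, 0, 0, 0, 0],
)

```text
time: 12.1
ee_pos: [0.6029, -0.0009, 0.2179]
tcp_rot: [179.8, 10.6, -174.5]
wrist_force: [0.2, -0.1, -0.4]
opening: 0.0
```

Request:
apply_moves(
  targets=[-1.2, 0, 0.8, 0, 0, 0, 0, -2.5, 0, 1.2, 0, 0, 0, 0, -3.8, 0, 1.2, 0, 0, 0, 0, -3.8, 0, 1.2, 0, 0, 0, 0],
)

```text
time: 12.5
ee_pos: [0.4861, -0.0009, 0.2543]
tcp_rot: [179.8, 10.7, -174.5]
wrist_force: [1.0, 0.1, 1.4]
opening: 0.0
```

```bash
python3 chk.py k12 170 175 180
```

```text
scene tcp [300.3  84.1]
170.0 [array([307.6, 179.5]), array([271.1, 178.8])]
175.0 [array([307.7, 182.1]), array([271.2, 181.4])]
180.0 [array([307.7, 184.5]), array([271.4, 183.8])]
crop 201 91 scale 4.21
top tcp [355.1 282.7]
170.0 [array([332.7, 202.3]), array([367.3, 198.3])]
175.0 [array([332.7, 202.1]), array([367.1, 198.1])]
180.0 [array([332.6, 202. ]), array([366.9, 198.1])]
crop 262 160 scale 4.21
wrist tcp [320.5 238.4]
170.0 [array([342.6, 293.6]), array([272.2, 294. ])]
175.0 [array([342.2, 290.5]), array([272.9, 290.8])]
180.0 [array([341.9, 287. ]), array([273.6, 287.4])]
crop 60 0 scale 1.4
t 12.65 q [ -1.  -13.3  -2.6  90.2   1.4  -6.4] stand [-0.1  0.1  0.3] tilt 10.6 err y 1.0 F [ 0.3 -0.2  0.3] p [ 0.5 -0.   0.3] [ 179.8   10.6 -174.5]
```

View pics/k12_scene.png

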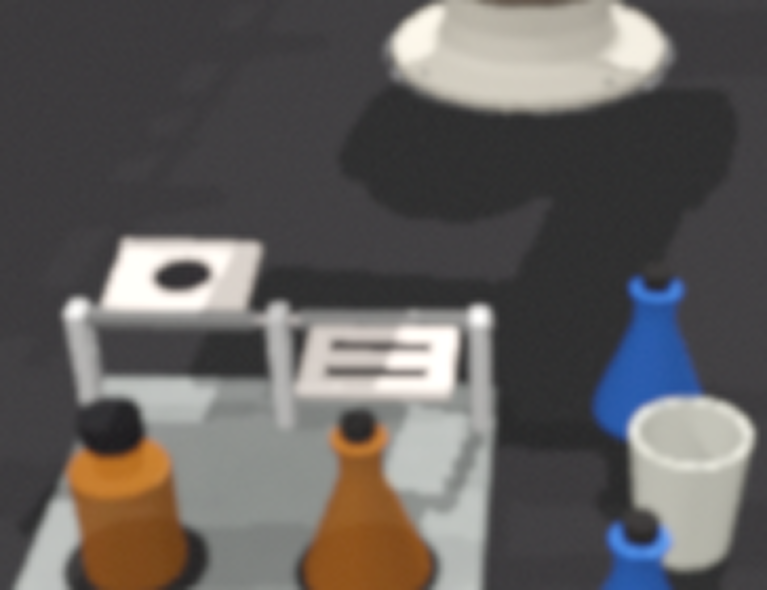

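View pics/k12_wrist.png

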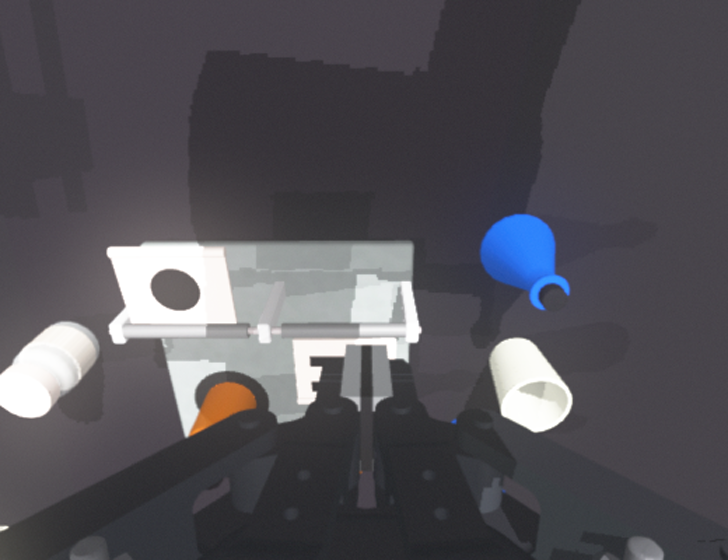

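```bash
python3 -c "
from h import *
st();print(bot.job_done())"
```

```text
t 12.65 q [ -0.97 -13.34  -2.62  90.2    1.36  -6.38] stand [-0.1011  0.0796  0.2523] tilt 10.6 err y 1.0 F [ 0.3 -0.2  0.3] p [ 0.48942402 -0.00093556  0.25232336] [ 179.83340721   10.60714095 -174.48930783]
the job is handed in; nothing more can be done
None
```

I turned over the left flag, the one in front of the amber conical flask. The closed fingertips pushed it up from underneath and right over its hinge, and I handed the job in at 12.65 s.

**Final checks:**
- **Turned flag:** the last scene picture shows it flat on the far side with the two bars up. Its far edge is at row 185.5, against about 185.5 expected at 180° (12° short of the stop would be about 179).
- **Stop reached:** the measured wrist force rose from under 2 N to about 17 N on the final small press. That is below the 35 N limit, though it was only read at the end of each move.
- **Other things:** the right flag still shows its spot face on the robot side. The flask, bottle, beaker and jar look unmoved.
- **Hand:** it is clear at z = 0.25 m, with under 1 N on the wrist.

**What disagreed:**
- **Fingertip position:** the visible fingertips lay about 20 mm behind the reported TCP. My first lift passed in front of the flag without touching it; allowing for the offset fixed this.
- **Tilted approach:** an early tilted pose was out of the arm's reach, so it ended about 0.1 m off target, above the stand and touching nothing. I replanned it.

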